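# Pack the nursery lunch box from the stack and seal it

## Task

Pack the lunch box for the day: lift off whatever is stacked on the round-ended case, take the case out and lay it flat in the box, and put the lifted tubs back squarely on the bottom tub in their old order; the wooden car and the snack pot, if they are there, also go in the box, standing upright. Then lay the lid on the box and press its corners down one after another until it sits flat and sealed all round. Leave the bottle, mug, tin and beaker where they are.

Things in the scene. Friction and masses are not known exactly. Their poses are not given: they have to be found in the camera images.
- lunchbox: Grey lunch box, open on top, standing firmly (it does not move). Outside 184 (x) x 164 (y) x 70 mm high; walls and floor 7 mm thick: inside 170 x 150 x 63 mm deep. Two decorative tabs on its short ends. On each rim corner a dark 14 mm square gasket block stands 5 mm above the rim. Origin: centre of the underside, z up.
- box_lid: Loose lid, starts flat on the nightstand. Plate 188 (x) x 168 (y) mm, 6 mm thick, upper face 15 mm above the origin; under it ribs 9 mm deep that go inside the box with 4.5 mm play; on top a white middle handle 80 (x) x 16 (y) mm up to 48 mm above the origin. 250 g. Origin: centre, at the ribs' lower edge. On the raised gaskets its origin is 66 mm above the box's, pressed home 61. Fits either way round.
- bottom_tub: Lowest of the stack: white closed rectangular tub 114 (x) x 56 (y) x 40 mm high, 400 g, loose. Origin: centre of the underside. The nightstand top straight ahead of the robot, between it and the stack (0.41 to 0.53 m ahead of the base, 0.07 m to either side), starts clear.
- case: The item in the middle of the stack, resting on the bottom tub: white closed case with ROUND ends (stadium outline) 112 (x) x 54 (y) x 36 mm high, 150 g. Origin: centre of the underside.
- upper_tub: White closed rectangular tub 114 (x) x 56 (y) x 40 mm high, 200 g, resting on the case. Origin: centre of the underside.
- top_tub: Smaller shallow white closed rectangular tub 100 (x) x 46 (y) x 26 mm high, 100 g, resting on the upper tub; not always there. Origin: centre of the underside.
- car: Wooden toy car 66 (x) x 40 (y, over the wheels 44) x 43 mm high, body up to 28 mm, cabin 36 mm long above; the wheels do not turn. 90 g. Stands on the nightstand to one side; not always there. Origin: centre of the underside.
- pot: Closed clear snack pot with white top, oval (round ends), 64 (x) x 42 (y) x 46 mm high, 90 g. Stands on the nightstand to one side; not always there. Origin: centre of the underside.
- glass_bottle: Bystander: glass bottle, 60 mm across, 170 mm tall. Origin: centre of the underside.
- mug: Bystander: white ceramic mug, 76 mm across, 85 mm tall. Origin: centre of the underside.
- cream_tin: Bystander: flat metal tin, 64 mm across, 24 mm high. Origin: centre of the underside.
- beaker: Bystander: white plastic beaker, 68 mm across, 75 mm tall. Origin: centre of the underside.
- seal_pp (a joint): Travel (m) of the gasket block at the box's corner x = +85, y = +75 mm (box frame): 0 raised, 0.005 pressed home level with the rim. It yields to about 8 N pressed on the lid above that corner, and stays where it was pressed.
- seal_pm (a joint): Travel (m) of the gasket block at the box's corner x = +85, y = -75 mm (box frame): 0 raised, 0.005 pressed home level with the rim. It yields to about 8 N pressed on the lid above that corner, and stays where it was pressed.
- seal_mp (a joint): Travel (m) of the gasket block at the box's corner x = -85, y = +75 mm (box frame): 0 raised, 0.005 pressed home level with the rim. It yields to about 8 N pressed on the lid above that corner, and stays where it was pressed.
- seal_mm (a joint): Travel (m) of the gasket block at the box's corner x = -85, y = -75 mm (box frame): 0 raised, 0.005 pressed home level with the rim. It yields to about 8 N pressed on the lid above that corner, and stays where it was pressed.
There are look-alikes about, which are no part of the job. Of the things that look like the car, take the one that is farthest to the robot's left at the start.

How it is judged:
By the outcome, as a careful person would: the job done as asked, in the order asked, and still so for the second after the job is handed in, with the robot touching nothing.
Of top_tub, car, pot only 1 to 3 are there at a start; the rules pass over those that are not, and their reading is None.
At some moment in a run one of box_lid may be knocked a few centimetres aside while the robot is not near it.
It also fails if it takes over 210 s, if anything falls off the work surface, if the arm or the gripper's body presses on something with over 40 N, if the wrist force passes 120 N, or if a joint passes its speed limit or range.

## Robot

A 6-joint arm with a two-finger parallel gripper is mounted at the origin on the work surface. World frame = base frame: x ahead of the robot, y to its left, z up, the work surface at z = 0. Lengths are in m, angles in degrees, forces in N, time in s.
With the tool pointing down it reaches from about 0.375 to 0.925 m from the base axis. Payload 5.7 kg.
Tool frame: the origin (TCP) lies on the centre line of the jaws, within the pads' length; the fingertips stand 14 mm ahead of it and the grasp point (between the pads) lies 5 mm behind it; x points along the fingers, y is the direction in which the jaws open and shut, and the axes are right-handed (so a half turn about x gives the same grasp; the last joint's range is limited). The gripper opens to 85 mm and grips with 20 to 120 N. Pads are 22 mm wide; open, the fingers measure 114 mm over their backs; the gripper's body (76 mm by 85 mm) begins 54 mm behind the grasp point. The pads swing forward as they close: fully open they stand 13 mm farther back than shut.
Start: joints at [-79.761, 20.558, 86.54, -0, 72.909, -6.595], TCP at [0.174, -0.574, 0.245] pointing down, gripper open.
Joint ranges: [-170.27, 170.27], [-57.76, 135], [12.27, 136.19], [-55.21, 235.2], [11.17, 155.16], [-170.74, 170.74]. Speed limits (degrees/s): [136.94, 136.94, 180, 180, 180, 180].

## Interface

Orientations are given as a 3x3 rotation matrix whose columns are the frame's x, y, z axes.
In Python, from workcell import get_state, imaging, sign_off gives the robot as it stands.
- The arm moves only by the tool drive_tool, never from a script. Its arguments are lists of equal length, an entry for each row: "fingers": the closure, from -1 (fully open) to 1 (shut), so that 0 is half open; "delta_pos": the shift along the tool's x, y, z scaled (see below), a list of three; "roll": the turn about the tool's x scaled (see below). In form: {"fingers": [fingers, ...], "delta_pos": [[dx, dy, dz], ...], "roll": [roll, ...]}. A call has exactly 5 rows; each row shifts and turns the pose as measured when the row begins, along the tool's axes as they then stand; what a row does not reach is not made up. The controller multiplies each number of a shift by 0.3 m and each number of a turn by 30 degrees. A row lasts 1/12 s, in which the tool goes at most 41.7 mm and 7.16 degrees, less where a joint would pass 70% of its speed; a pose out of reach is approached as far as the arm can. A call with a number of a shift or a turn outside -1 to 1 is refused whole. A call with a gripper value outside its range is refused whole. The fingers move at their own pace and stop on an object; "grip_force" is the grip in N (left out, the last holds). Time passes only in rows, so rows that do not move let the fingers close, or fill a call up. It gives the time, the measured TCP pose, the force and the opening at its end, in the units of the state.
- get_state(): the state, without advancing time (a new reading comes with each control period).
- imaging.snapshot(name): name is "scene" or "top" or "wrist"; returns the picture (480x640x3 uint8, red, green, blue); there is no depth.
- imaging.camera_params(name): a dict with "vfov" (degrees; the focal length in pixels is half the picture's height over the tangent of half this angle, whatever the lens; pixels are square), "cx", "cy" (the principal point, pixels), "k1" (the pictures are not rectified: a ray, as slopes to the right and down, at radius r is drawn at 1 + k1 r^2 times it, then the intrinsics apply), "origin" and "attitude" of the camera in the world; the wrist camera has in their place "mount" (4x4, takes a point from camera to tool coordinates, whose origin is the TCP and whose axes are the tool frame's). Camera axes: x right, y down, z forward; pixel columns grow to the right and rows downward; lengths in m; the calibration is good to about 2 mm. A picture is of the moment at which its call begins: read the wrist's pose just before it. camera_params takes no time and is no camera call.
- sign_off(): hands the job in, once; it reports no verdict.
The state is a dict: "time": time; "joint_pos": joint angles; "dq": joint speeds; "tau": joint torques, N m; "tcp_pos": TCP position; "tool_rot": TCP orientation; "ft_force": force on the tool from outside, world axes, zero at the start; "ft_torque": the same for the moment, N m; "width": finger opening in m.
Only numpy, scipy, OpenCV 4.12 (cv2) and the standard library are available. Lean on these libraries where they do the work, as an engineer would, in place of code of your own. Each camera call takes 0.05 s, during which the arm holds its last target. There are 200 camera calls.

## Working session

There is one attempt and no reset: what is moved stays moved. The work goes in short steps, Python scripts to look and compute and a tool call to move; the robot and the scene stay as the last step left them, time stands still between calls to the robot, and variables do not carry over. Pictures are saved under pics/ and viewed, about 12 in all and at most 16, crops included, and the job is handed in when it is done.

Besides the shell and the picture viewer there is one more tool, called after "Emit:" as a command line: name --pt "numbers of a row" for each row, then --argument value for the rest. drive_tool: Moves the arm, as the interface text tells. Its arguments: {"type":"object","properties":{"fingers":{"type":"array"},"delta_pos":{"type":"array"},"roll":{"type":"array"},"grip_force":{"type":"number"}},"required":["fingers","delta_pos","roll"]}

```bash
ls; mkdir -p pics; python3 - <<'E'
from workcell import get_state, imaging
import cv2
s=get_state();print({k:s[k] for k in('time','tcp_pos','tool_rot','width','ft_force')})
for n in('scene','top'):
    im=imaging.snapshot(n);cv2.imwrite(f'pics/{n}0.png',im[:,:,::-1]);print(imaging.camera_params(n))
print(imaging.camera_params('wrist'))
E
```

```text
pics
{'time': 0.0, 'tcp_pos': array([ 0.17364304, -0.57363935,  0.24443479]), 'tool_rot': array([[-3.16571181e-04,  2.89578127e-01, -9.57154328e-01],
       [ 1.85336971e-03, -9.57152562e-01, -2.89578206e-01],
       [-9.99998232e-01, -1.86563295e-03, -2.33688412e-04]]), 'width': 0.08532276868565523, 'ft_force': array([ 0.05259998, -0.39546655,  0.24615927])}
{'vfov': 44.779839555420246, 'cx': 312.7775723707899, 'cy': 234.43647470815856, 'k1': -0.19297063852156954, 'origin': array([1.31952232, 0.51917471, 0.96978819]), 'attitude': array([[-0.54468383,  0.5796429 , -0.60608055],
       [ 0.83850591,  0.3634136 , -0.40600295],
       [-0.01507881, -0.72934536, -0.68397951]])}
{'vfov': 49.65914744399824, 'cx': 327.05491353536564, 'cy': 231.65751996066604, 'k1': -0.12849568322977425, 'origin': array([ 0.3822626 , -0.00862079,  1.3388381 ]), 'attitude': array([[-0.01713574, -0.99198064,  0.12522294],
       [-0.99981463,  0.01809987,  0.00656555],
       [-0.00877942, -0.12508722, -0.9921069 ]])}
{'vfov': 64.60581172955689, 'cx': 320.94373913845743, 'cy': 240.60991446258973, 'k1': 0.001875981347206999, 'mount': array([[ 3.73071745e-04, -2.66411847e-01,  9.63859216e-01,
        -1.28577795e-01],
       [ 9.99999802e-01, -3.89238565e-04, -4.94646343e-04,
        -4.36191992e-04],
       [ 5.06950824e-04,  9.63859210e-01,  2.66411649e-01,
        -6.82127908e-02],
       [ 0.00000000e+00,  0.00000000e+00,  0.00000000e+00,
         1.00000000e+00]])}
```

View pics/scene0.png

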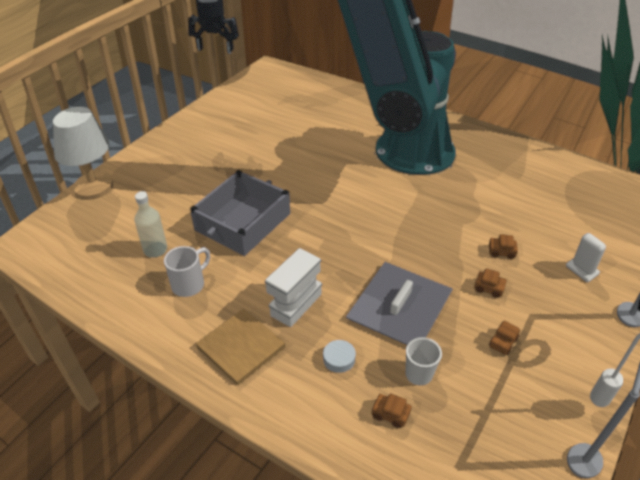

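View pics/top0.png

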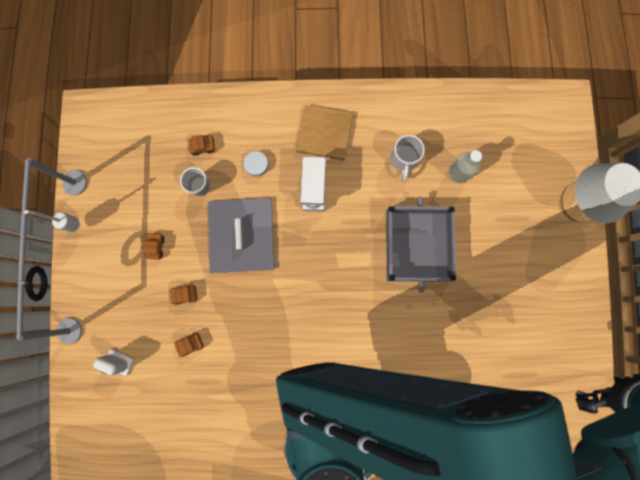

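```bash
cat > h.py <<'E'
import numpy as np, cv2
from workcell import get_state, imaging
def cam(n, st=None):
    p=imaging.camera_params(n); f=240/np.tan(np.radians(p['vfov']/2))
    if 'mount' in p:
        st=st or get_state(); M=p['mount']; R=np.array(st['tool_rot'])
        return dict(f=f,p=p,R=R@M[:3,:3],o=R@M[:3,3]+np.array(st['tcp_pos']))
    return dict(f=f,p=p,R=np.array(p['attitude']),o=np.array(p['origin']))
def K(c): return np.array([[c['f'],0,c['p']['cx']],[0,c['f'],c['p']['cy']],[0,0,1]])
def ray(c,uv):
    uv=np.atleast_2d(np.array(uv,float))
    n=cv2.undistortPoints(uv[:,None],K(c),np.array([c['p']['k1'],0,0,0.]))[:,0]
    return np.c_[n,np.ones(len(n))]@c['R'].T
def onz(c,uv,z):
    d=ray(c,uv); return c['o']+d*((z-c['o'][2])/d[:,2])[:,None]
def proj(c,P):
    q=(np.atleast_2d(P)-c['o'])@c['R']
    r,_=cv2.projectPoints(q,np.zeros(3),np.zeros(3),K(c),np.array([c['p']['k1'],0,0,0.])); return r[:,0]
def rect(mask,c,z):
    """largest contour -> min-area rect on plane z: centre, long side, short side, angle(deg) of long side"""
    cs,_=cv2.findContours(mask.astype(np.uint8),cv2.RETR_EXTERNAL,cv2.CHAIN_APPROX_NONE)
    k=max(cs,key=cv2.contourArea)[:,0]
    w=onz(c,k,z)[:,:2]
    (x,y),(a,b),t=cv2.minAreaRect((w*1000).astype(np.float32))
    if a<b: a,b,t=b,a,t+90
    return np.round([x,y,a,b,(t+90)%180-90],1)
def shot(n,name=None):
    s=get_state(); im=imaging.snapshot(n)[:,:,::-1].copy()
    if name: cv2.imwrite('pics/'+name,im)
    return im,cam(n,s),s
E
python3 - <<'E'
from h import *
a=cv2.imread('pics/scene0.png');b=cv2.imread('pics/top0.png')
A=cv2.resize(a[230:330,250:340],(360,400),interpolation=3);B=cv2.resize(b[330:385,85:215],(430,182));C=cv2.resize(a[220:290,560:620],(343,400));D=cv2.resize(b[225:310,130:205],(353,400))
o=np.zeros((590,800,3),np.uint8);o[:400,:360]=A;o[:400,365:708]=C[:, :343];o[405:587,:430]=B;o[400:590,440:790]=cv2.resize(D,(350,190));cv2.imwrite('pics/crop1.png',o)
c=cam('top')
for nm,uv,z in [('cars',[(201,144),(153,246),(183,294),(189,345)],.03),('white thing',[(113,363)],.04),('boxcorners',[(392,210),(452,210),(452,278),(390,277)],.072),('tin',[(256,162)],.02),('beaker',[(194,181)],.07),('mug',[(408,150)],.085),('bottle',[(460,172)],.05)]:
    print(nm,onz(c,uv,z).round(3)[:,:2].tolist())
hsv=cv2.cvtColor(b,cv2.COLOR_BGR2HSV)
m=(hsv[...,1]<60)&(hsv[...,2]>40)&(hsv[...,2]<130)
l=m.copy();l[:,:200]=0;l[:,280:]=0;l[:190]=0;l[280:]=0
print('lid',rect(l,c,.015))
x=(hsv[...,1]<110)&(hsv[...,2]<130)
x[:,:380]=0;x[:,463:]=0;x[:190]=0;x[295:]=0
print('box',rect(cv2.morphologyEx(x.astype(np.uint8),cv2.MORPH_OPEN,np.ones((13,13))),c,.070))
w=(hsv[...,1]<45)&(hsv[...,2]>150);w[:,:295]=0;w[:,330:]=0;w[:150]=0;w[220:]=0
for z in(.116,.142):print('stack',z,rect(w,c,z))
E
```

```text
cars [[0.786, 0.328], [0.518, 0.45], [0.394, 0.369], [0.266, 0.353]]
white thing [[0.221, 0.548]]
boxcorners [[0.593, -0.162], [0.591, -0.312], [0.422, -0.304], [0.428, -0.152]]
tin [[0.736, 0.183]]
beaker [[0.678, 0.334]]
mug [[0.742, -0.206]]
bottle [[0.693, -0.343]]
lid [546.1 223.8 185.5 165.2   1.9]
box [ 507.1 -228.7  181.4  167.5   -1.1]
stack 0.116 [654.8  32.1 132.   56.5  -3.2]
stack 0.142 [649.   31.2 129.2  55.3  -3.2]
```

View pics/crop1.png

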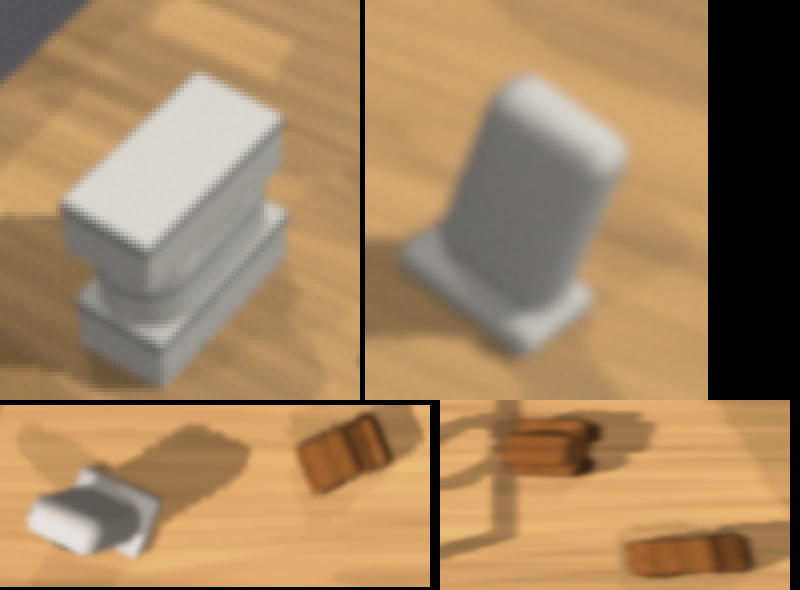

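```bash
cat >> h.py <<'E'
def plan(P,jaw=None,st=None,step=.040,rps=7.0,nrows=None):
    """rows (tool axes, tool units) from the state st to TCP P, jaw axis at angle jaw (deg, mod 180)"""
    st=st or get_state(); R=np.array(st['tool_rot']); p=np.array(st['tcp_pos']); P=np.array(P)
    a=np.degrees(np.arctan2(R[1,1],R[0,1])); t=0
    if jaw is not None: t=-((jaw-a+90)%180-90)   # + roll = clockwise from above
    n=nrows or max(1,int(np.ceil(max(np.linalg.norm(P-p)/step,abs(t)/rps))))
    D=[];d=(P-p)/n
    for i in range(n):
        r=np.radians(t/n*i); Rx=np.array([[1,0,0],[0,np.cos(r),-np.sin(r)],[0,np.sin(r),np.cos(r)]])
        D.append(((R@Rx).T@d/.3).round(3).tolist())
    print('from',p.round(4).tolist(),'jaw',round(a,2),'rows',n,'roll/row',round(t/n/30,3)); print(D if t else D[:1])
E
python3 -c "
from h import *
plan([.66,.03,.28],87.5)"
```

```text
from [0.1737, -0.5737, 0.2445] jaw -73.17 rows 20 roll/row 0.032
[[-0.006, -0.073, -0.107], [-0.006, -0.075, -0.105], [-0.006, -0.076, -0.104], [-0.006, -0.078, -0.103], [-0.006, -0.08, -0.102], [-0.006, -0.082, -0.1], [-0.006, -0.083, -0.099], [-0.006, -0.085, -0.097], [-0.006, -0.087, -0.096], [-0.006, -0.088, -0.094], [-0.006, -0.09, -0.093], [-0.006, -0.091, -0.091], [-0.006, -0.093, -0.09], [-0.006, -0.094, -0.088], [-0.006, -0.096, -0.087], [-0.006, -0.097, -0.085], [-0.006, -0.099, -0.083], [-0.006, -0.1, -0.082], [-0.006, -0.101, -0.08], [-0.006, -0.103, -0.078]]
```

Emit:
drive_tool --fingers '[-1,-1,-1,-1,-1]' --pt "-0.006 -0.073 -0.107" --pt "-0.006 -0.075 -0.105" --pt "-0.006 -0.076 -0.104" --pt "-0.006 -0.078 -0.103" --pt "-0.006 -0.08 -0.102" --roll '[0.032,0.032,0.032,0.032,0.032]' --grip_force 40

```text
time: 0.52
tcp_pos: [0.2941, -0.4243, 0.2506]
tool_rot: [[-0.003, 0.194, -0.981], [0.001, -0.981, -0.194], [-1.0, -0.001, 0.003]]
ft_force: [0.5, -1.1, 0.4]
width: 0.0854
```

Emit:
drive_tool --fingers '[-1,-1,-1,-1,-1]' --pt "-0.006 -0.082 -0.1" --pt "-0.006 -0.083 -0.099" --pt "-0.006 -0.085 -0.097" --pt "-0.006 -0.087 -0.096" --pt "-0.006 -0.088 -0.094" --roll '[0.032,0.032,0.032,0.032,0.032]'

```text
time: 0.93
tcp_pos: [0.4209, -0.2658, 0.2585]
tool_rot: [[-0.005, 0.105, -0.994], [0.003, -0.994, -0.105], [-1.0, -0.004, 0.004]]
ft_force: [1.4, -0.0, 0.6]
width: 0.0854
```

Emit:
drive_tool --fingers '[-1,-1,-1,-1,-1]' --pt "-0.006 -0.09 -0.093" --pt "-0.006 -0.091 -0.091" --pt "-0.006 -0.093 -0.09" --pt "-0.006 -0.094 -0.088" --pt "-0.006 -0.096 -0.087" --roll '[0.032,0.032,0.032,0.032,0.032]'

```text
time: 1.35
tcp_pos: [0.5488, -0.1077, 0.2667]
tool_rot: [[-0.007, 0.017, -1.0], [0.004, -1.0, -0.017], [-1.0, -0.004, 0.007]]
ft_force: [0.3, -0.8, -0.8]
width: 0.0855
```

Emit:
drive_tool --fingers '[-1,-1,-1,-1,-1]' --pt "-0.006 -0.097 -0.085" --pt "-0.006 -0.099 -0.083" --pt "-0.006 -0.1 -0.082" --pt "-0.006 -0.101 -0.08" --pt "-0.006 -0.103 -0.078" --roll '[0.032,0.032,0.032,0.032,0.032]'

```text
time: 1.77
tcp_pos: [0.6772, 0.05, 0.2735]
tool_rot: [[-0.011, -0.07, -0.998], [0.004, -0.998, 0.069], [-1.0, -0.003, 0.011]]
ft_force: [1.0, -0.9, 1.0]
width: 0.0852
```

```bash
python3 - <<'E'
from h import *
im,c,s=shot('wrist','w1.png')
print(s['tcp_pos'].round(4),s['tool_rot'].round(4).tolist())
h=cv2.cvtColor(im,cv2.COLOR_BGR2HSV)
w=(h[...,1]<45)&(h[...,2]>185)
print(rect(w,c,.116))
E
```

```text
[0.6772 0.05   0.2735] [[-0.0113, -0.0695, -0.9975], [0.0037, -0.9976, 0.0695], [-0.9999, -0.003, 0.0115]]
[669.1  37.6 111.1  56.2  -3.7]
```

View pics/w1.png

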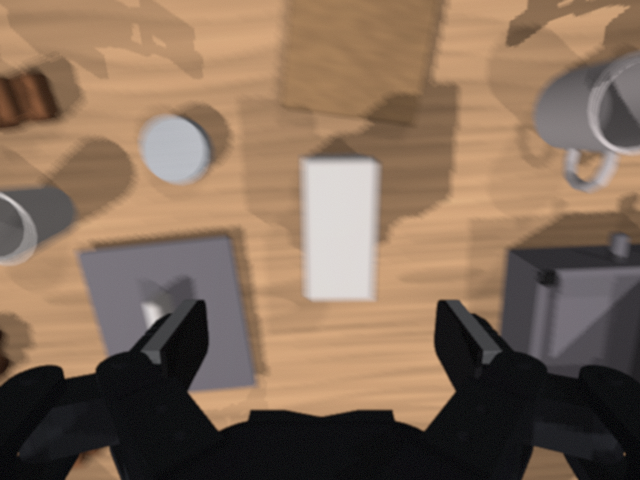

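```bash
python3 - <<'E'
from h import *
im,c,s=shot('wrist','w2.png')
print(s['tcp_pos'].round(4),s['tool_rot'].round(4).tolist(),s['dq'].round(2))
h=cv2.cvtColor(im,cv2.COLOR_BGR2HSV)
w=(h[...,1]<45)&(h[...,2]>180)
r=rect(w,c,.116);print(r)
# lid, while here
k=(h[...,1]<70)&(h[...,2]>60)&(h[...,2]<120);k[:,300:]=0;k[:200]=0;k[340:]=0
print(r)
plan([r[0]/1000,r[1]/1000,.16],r[4]+90)
E
```

```text
[0.682  0.0563 0.2734] [[-0.006, -0.0676, -0.9977], [0.0087, -0.9977, 0.0676], [-0.9999, -0.0083, 0.0066]] [-3.01 -2.73  5.51 -1.   -1.13 -8.54]
[666.1  33.9 110.8  53.6  -3.4]
[666.1  33.9 110.8  53.6  -3.4]
from [0.6796, 0.0532, 0.2731] jaw -93.71 rows 3 roll/row -0.003
[[0.126, 0.023, 0.012], [0.126, 0.023, 0.013], [0.126, 0.023, 0.013]]
```

Emit:
drive_tool --fingers '[-1,-1,-1,-1,-1]' --pt "0.05 0.03 0.02" --pt "0.05 0.03 0.02" --pt "0 0 0" --pt "0 0 0" --pt "0 0 0" --roll '[0,0,0,0,0]'

```text
time: 2.28
tcp_pos: [0.6656, 0.0379, 0.2404]
tool_rot: [[-0.012, -0.06, -0.998], [0.006, -0.998, 0.06], [-1.0, -0.005, 0.012]]
ft_force: [0.2, 0.4, -0.5]
width: 0.0854
```

```bash
python3 - <<'E'
from h import *
im,c,s=shot('wrist','w3.png')
print(s['tcp_pos'].round(4),s['tool_rot'].round(4).tolist(),s['dq'].round(2))
h=cv2.cvtColor(im,cv2.COLOR_BGR2HSV)
w=(h[...,1]<45)&(h[...,2]>180)
r=rect(w,c,.116);print(r)
plan([r[0]/1000,r[1]/1000,.098],r[4]+90)
E
```

```text
[0.6656 0.0379 0.2404] [[-0.0118, -0.0597, -0.9981], [0.006, -0.9982, 0.0597], [-0.9999, -0.0053, 0.0122]] [-0.23 -0.26 -0.36  0.23  0.27 -0.01]
[666.2  34.2 111.   53.5  -3.5]
from [0.666, 0.0379, 0.2408] jaw -93.43 rows 4 roll/row 0.001
[[0.119, 0.004, -0.002], [0.119, 0.004, -0.002], [0.119, 0.004, -0.002], [0.119, 0.004, -0.002]]
```

Emit:
drive_tool --fingers '[-1,-1,-1,-1,-1]' --pt "0.12 0.012 -0.002" --pt "0.12 0.0 -0.002" --pt "0.12 0 0" --pt "0.07 0 0" --pt "0.03 0 0" --roll '[0,0,0,0,0]'

```text
time: 2.75
tcp_pos: [0.6755, 0.0341, 0.1092]
tool_rot: [[0.011, -0.061, -0.998], [0.005, -0.998, 0.061], [-1.0, -0.006, -0.011]]
ft_force: [-0.1, 0.5, 1.2]
width: 0.0852
```

Emit:
drive_tool --fingers '[-1,-1,-1,-1,-1]' --pt "0 0 0" --pt "0 0 0" --pt "0 0 0" --pt "0 0 0" --pt "0 0 0" --roll '[0,0,0,0,0]'

```text
time: 3.17
tcp_pos: [0.6781, 0.0339, 0.1129]
tool_rot: [[0.015, -0.062, -0.998], [0.005, -0.998, 0.062], [-1.0, -0.006, -0.015]]
ft_force: [0.5, -0.0, 0.2]
width: 0.0854
```

```bash
python3 -c "
from h import *
plan([.666,.034,.096],86.5)"
```

```text
from [0.6781, 0.0339, 0.1129] jaw -93.53 rows 1 roll/row -0.001
[[0.056, 0.002, 0.041]]
```

Emit:
drive_tool --fingers '[-1,-1,-1,-1,-1]' --pt "0.02 0.001 0.02" --pt "0.02 0.001 0.02" --pt "0.016 0 0.0" --pt "0 0 0" --pt "0 0 0" --roll '[0,0,0,0,0]'

```text
time: 3.58
tcp_pos: [0.6669, 0.0342, 0.098]
tool_rot: [[0.021, -0.061, -0.998], [0.005, -0.998, 0.061], [-1.0, -0.006, -0.021]]
ft_force: [-0.0, -0.4, 0.3]
width: 0.0853
```

Emit:
drive_tool --fingers '[1,1,1,1,1]' --pt "0 0 0" --pt "0 0 0" --pt "0 0 0" --pt "0 0 0" --pt "0 0 0" --roll '[0,0,0,0,0]'

```text
time: 4.0
tcp_pos: [0.667, 0.034, 0.0978]
tool_rot: [[0.021, -0.061, -0.998], [0.005, -0.998, 0.061], [-1.0, -0.006, -0.02]]
ft_force: [-0.5, -1.1, -0.5]
width: 0.0556
```

Emit:
drive_tool --fingers '[1,1,1,1,1]' --pt "0 0 0" --pt "0 0 0" --pt "0 0 0" --pt "0 0 0" --pt "0 0 0" --roll '[0,0,0,0,0]'

```text
time: 4.42
tcp_pos: [0.6669, 0.034, 0.0978]
tool_rot: [[0.02, -0.061, -0.998], [0.005, -0.998, 0.061], [-1.0, -0.006, -0.02]]
ft_force: [0.3, 1.0, 0.2]
width: 0.0555
```

Emit:
drive_tool --fingers '[1,1,1,1,1]' --pt "-0.03 0 0" --pt "-0.06 0 0" --pt "-0.07 0 0" --pt "-0.05 0 0" --pt "0 0 0" --roll '[0,0,0,0,0]'

```text
time: 4.83
tcp_pos: [0.6636, 0.0339, 0.1622]
tool_rot: [[0.015, -0.061, -0.998], [0.005, -0.998, 0.061], [-1.0, -0.006, -0.014]]
ft_force: [-0.2, 0.2, -0.5]
width: 0.0553
```

Emit:
drive_tool --fingers '[1,1,1,1,1]' --pt "0 0.008 0.06" --pt "0 0.008 0.08" --pt "0 0.008 0.08" --pt "0 0.008 0.08" --pt "0 0.008 0.08" --roll '[0,0,0,0,0]'

```text
time: 5.25
tcp_pos: [0.5522, 0.0286, 0.1605]
tool_rot: [[0.025, -0.061, -0.998], [0.005, -0.998, 0.061], [-1.0, -0.006, -0.025]]
ft_force: [0.1, 0.4, -1.8]
width: 0.0552
```

Emit:
drive_tool --fingers '[1,1,1,1,1]' --pt "0 0.008 0.08" --pt "0 0.008 0.08" --pt "0 0.008 0.08" --pt "0 0.008 0.04" --pt "0 0 0" --roll '[0,0,0,0,0]'

```text
time: 5.67
tcp_pos: [0.4549, 0.0247, 0.1555]
tool_rot: [[0.016, -0.061, -0.998], [0.006, -0.998, 0.061], [-1.0, -0.007, -0.016]]
ft_force: [-0.7, -0.6, -1.8]
width: 0.0558
```

```bash
python3 - <<'E'
from h import *
im,c,s=shot('top','t1.png')
print(s['tool_rot'].round(3).tolist(),s['width'])
plan([.475,0,.0225],86.5)
E
```

```text
[[0.016, -0.061, -0.998], [0.006, -0.998, 0.061], [-1.0, -0.007, -0.016]] 0.055784719163883584
from [0.4562, 0.0248, 0.1556] jaw -93.52 rows 4 roll/row -0.0
[[0.111, 0.02, -0.015], [0.111, 0.02, -0.015], [0.111, 0.02, -0.015], [0.111, 0.02, -0.015]]
```

Emit:
drive_tool --fingers '[1,1,1,1,1]' --pt "0.05 0.02 -0.016" --pt "0.08 0.02 -0.016" --pt "0.08 0.02 -0.016" --pt "0.08 0.02 -0.016" --pt "0.05 0 0" --roll '[0,0,0,0,0]'

```text
time: 6.13
tcp_pos: [0.4904, -0.0015, 0.0551]
tool_rot: [[0.039, -0.061, -0.997], [0.004, -0.998, 0.061], [-0.999, -0.006, -0.039]]
ft_force: [0.9, -0.7, -1.5]
width: 0.0557
```

Emit:
drive_tool --fingers '[1,1,1,1,1]' --pt "0.02 0 0" --pt "0 0 0" --pt "0 0 0" --pt "0 0 0" --pt "0 0 0" --roll '[0,0,0,0,0]'

```text
time: 6.55
tcp_pos: [0.4952, -0.0018, 0.0465]
tool_rot: [[0.039, -0.061, -0.997], [0.004, -0.998, 0.062], [-0.999, -0.006, -0.039]]
ft_force: [-0.3, 0.7, -1.8]
width: 0.0551
```

```bash
python3 - <<'E'
from h import *
plan([.475,0,.0235],86.5)
E
```

```text
from [0.4952, -0.0018, 0.0465] jaw -93.52 rows 1 roll/row -0.001
[[0.074, -0.002, 0.071]]
```

Emit:
drive_tool --fingers '[1,1,1,1,1]' --pt "0.02 0 0.02" --pt "0.02 0 0.02" --pt "0.015 0 0.02" --pt "0.01 0 0.0" --pt "0 0 0" --roll '[0,0,0,0,0]'

```text
time: 6.97
tcp_pos: [0.4775, -0.0003, 0.0272]
tool_rot: [[0.045, -0.06, -0.997], [0.003, -0.998, 0.061], [-0.999, -0.006, -0.044]]
ft_force: [0.4, 0.4, -1.9]
width: 0.0553
```

Emit:
drive_tool --fingers '[1,1,1,1,1]' --pt "0 0 0" --pt "0 0 0" --pt "0 0 0" --pt "0 0 0" --pt "0 0 0" --roll '[0,0,0,0,0]'

```text
time: 7.38
tcp_pos: [0.4774, -0.0002, 0.0271]
tool_rot: [[0.044, -0.061, -0.997], [0.003, -0.998, 0.061], [-0.999, -0.006, -0.044]]
ft_force: [-0.3, -0.3, -2.0]
width: 0.055
```

Emit:
drive_tool --fingers '[1,1,1,-1,-1]' --pt "0.009 0 0" --pt "0 0 0" --pt "0 0 0" --pt "0 0 0" --pt "0 0 0" --roll '[0,0,0,0,0]'

```text
time: 7.8
tcp_pos: [0.4787, -0.0004, 0.0246]
tool_rot: [[0.046, -0.061, -0.997], [0.003, -0.998, 0.061], [-0.999, -0.006, -0.046]]
ft_force: [0.0, 0.0, -0.1]
width: 0.077
```

Emit:
drive_tool --fingers '[-1,-1,-1,-1,-1]' --pt "0 0 0" --pt "0 0 0" --pt "0 0 0" --pt "0 0 0" --pt "0 0 0" --roll '[0,0,0,0,0]'

```text
time: 8.22
tcp_pos: [0.4794, -0.0005, 0.0251]
tool_rot: [[0.048, -0.061, -0.997], [0.003, -0.998, 0.061], [-0.999, -0.006, -0.048]]
ft_force: [-0.7, -0.9, 0.8]
width: 0.0851
```

Emit:
drive_tool --fingers '[-1,-1,-1,-1,-1]' --pt "-0.06 0 0" --pt "-0.13 0 0" --pt "-0.13 0 0" --pt "-0.13 0 0" --pt "-0.13 0 0" --roll '[0,0,0,0,0]'

```text
time: 8.63
tcp_pos: [0.4648, -0.0003, 0.1972]
tool_rot: [[0.028, -0.061, -0.998], [0.006, -0.998, 0.061], [-1.0, -0.007, -0.028]]
ft_force: [1.0, -0.2, -0.4]
width: 0.0857
```

Emit:
drive_tool --fingers '[-1,-1,-1,-1,-1]' --pt "0 -0.012 -0.13" --pt "0 -0.012 -0.13" --pt "0 -0.012 -0.13" --pt "0 -0.012 -0.13" --pt "0 -0.012 -0.05" --roll '[0,0,0,0,0]'

```text
time: 9.05
tcp_pos: [0.6419, 0.0072, 0.2206]
tool_rot: [[0.051, -0.062, -0.997], [0.002, -0.998, 0.062], [-0.999, -0.005, -0.05]]
ft_force: [0.4, 0.5, -0.5]
width: 0.0855
```

Emit:
drive_tool --fingers '[-1,-1,-1,-1,-1]' --pt "0 0 0" --pt "0 0 0" --pt "0 0 0" --pt "0 0 0" --pt "0 0 0" --roll '[0,0,0,0,0]'

```text
time: 9.47
tcp_pos: [0.6419, 0.0076, 0.2191]
tool_rot: [[0.048, -0.061, -0.997], [0.002, -0.998, 0.061], [-0.999, -0.005, -0.048]]
ft_force: [0.3, 0.1, 0.2]
width: 0.0852
```

```bash
python3 - <<'E'
from h import *
im,c,s=shot('wrist','w4.png')
print(s['tcp_pos'].round(4),s['tool_rot'].round(4).tolist())
h=cv2.cvtColor(im,cv2.COLOR_BGR2HSV)
w=(h[...,1]<45)&(h[...,2]>150)
n,l,st,ce=cv2.connectedComponentsWithStats(w.astype(np.uint8))
for i in range(1,n):
    if st[i,4]>1500: print(st[i],[rect(l==i,c,z).tolist() for z in(.04,.076)])
E
```

```text
[0.6419 0.0076 0.2191] [[0.0485, -0.0611, -0.997], [0.0024, -0.9981, 0.0612], [-0.9988, -0.0053, -0.0482]]
[  63   90   76   79 4629] [[734.1, 178.2, 59.1, 59.1, -52.0], [730.6, 158.0, 52.2, 52.2, -52.0]]
[  244   134    80   153 10271] [[658.7, 39.2, 126.6, 61.6, -1.3], [663.9, 35.1, 111.9, 54.5, -1.3]]
[ 310  348   62   68 3903] [[500.1, 0.1, 68.7, 55.0, -3.1], [523.7, 0.5, 60.7, 48.7, -3.1]]
```

View pics/w4.png

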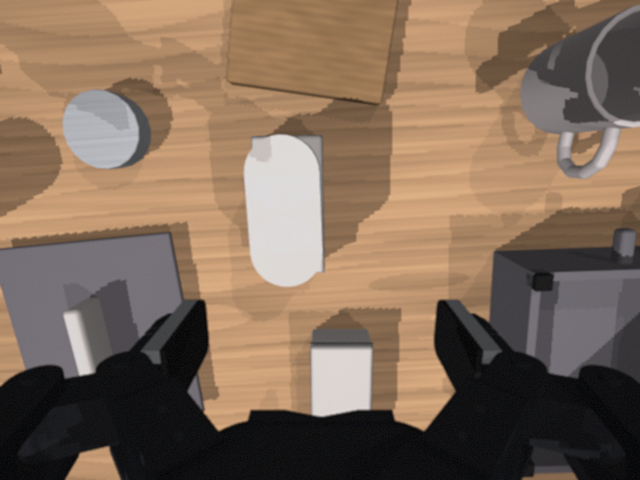

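Emit:
drive_tool --fingers '[-1,-1,-1,-1,-1]' --pt "-0.03 0 0" --pt "-0.03 0 0" --pt "-0.03 0 0" --pt "-0.03 0 0" --pt "-0.03 0 0" --roll '[0,0,0,0,0]'

```text
time: 9.93
tcp_pos: [0.6356, 0.0073, 0.2668]
tool_rot: [[0.043, -0.062, -0.997], [0.003, -0.998, 0.062], [-0.999, -0.005, -0.043]]
ft_force: [0.3, 0.0, -0.2]
width: 0.0856
```

Emit:
drive_tool --fingers '[-1,-1,-1,-1,-1]' --pt "0 0 -0.02" --pt "0 0 -0.02" --pt "0 0 -0.02" --pt "0 0 -0.02" --pt "0 0 -0.02" --roll '[0,0,0,0,0]'

```text
time: 10.35
tcp_pos: [0.6696, 0.0052, 0.2733]
tool_rot: [[0.05, -0.062, -0.997], [0.002, -0.998, 0.062], [-0.999, -0.005, -0.05]]
ft_force: [0.2, -0.7, 0.6]
width: 0.0851
```

Emit:
drive_tool --fingers '[-1,-1,-1,-1,-1]' --pt "0.139 0 0" --pt "0 0 0" --pt "0 0 0" --pt "0 0 0" --pt "0 0 0" --roll '[0,0,0,0,0]'

```text
time: 10.77
tcp_pos: [0.6767, 0.0048, 0.2325]
tool_rot: [[0.053, -0.062, -0.997], [0.002, -0.998, 0.062], [-0.999, -0.005, -0.053]]
ft_force: [-0.4, -0.3, 0.9]
width: 0.0854
```

Emit:
drive_tool --fingers '[-1,-1,-1,-1,-1]' --pt "-0.13 0 0" --pt "-0.13 0 0" --pt "-0.13 0 0" --pt "0 0 0" --pt "0 0 0" --roll '[0,0,0,0,0]'

```text
time: 11.18
tcp_pos: [0.6704, 0.0046, 0.3596]
tool_rot: [[0.056, -0.061, -0.997], [0.001, -0.998, 0.062], [-0.998, -0.005, -0.056]]
ft_force: [-0.6, 0.3, -1.6]
width: 0.0856
```

```bash
python3 - <<'E'
from h import *
s=get_state();print(s['tcp_pos'],s['tool_rot'][:,0],s['joint_pos'])
im=cv2.imread('pics/w4.png')
# case side lines in the w4 view (pose recorded then)
st=dict(tcp_pos=[.6419,.0076,.2191],tool_rot=np.array([[0.0485,-0.0611,-0.997],[0.0024,-0.9981,0.0612],[-0.9988,-0.0053,-0.0482]]))
c=cam('wrist',st);h=cv2.cvtColor(im,cv2.COLOR_BGR2HSV)
g=cv2.GaussianBlur(h[...,2],(3,3),0).astype(float)
for nm,rg,xs in(('L',range(180,250,4),(236,262)),('R',range(180,250,4),(305,335))):
    pts=[]
    for v in rg:
        d=abs(np.diff(g[v,xs[0]:xs[1]]));pts.append((xs[0]+d.argmax()+.5,v))
    w=onz(c,pts,.076);f=np.polyfit(w[:,0],w[:,1],1);print(nm,'yaw',np.degrees(np.arctan(f[0])).round(2),'y at .664',np.polyval(f,.664).round(4),[p[0] for p in pts])
E
```

```text
[0.67040133 0.00462345 0.35955595] [ 0.05636486  0.00144716 -0.99840919] [-5.72125963 20.62293791 70.51042989  0.40561184 85.65987117 87.79272692]
L yaw -1.56 y at .664 0.0624 [np.float64(243.5), np.float64(244.5), np.float64(244.5), np.float64(244.5), np.float64(245.5), np.float64(245.5), np.float64(245.5), np.float64(245.5), np.float64(246.5), np.float64(246.5), np.float64(246.5), np.float64(247.5), np.float64(247.5), np.float64(247.5), np.float64(248.5), np.float64(248.5), np.float64(248.5), np.float64(249.5)]
R yaw -1.34 y at .664 0.0081 [np.float64(319.5), np.float64(319.5), np.float64(319.5), np.float64(319.5), np.float64(320.5), np.float64(320.5), np.float64(320.5), np.float64(320.5), np.float64(320.5), np.float64(320.5), np.float64(320.5), np.float64(321.5), np.float64(321.5), np.float64(321.5), np.float64(321.5), np.float64(321.5), np.float64(321.5), np.float64(322.5)]
```

Emit:
drive_tool --fingers '[-1,-1,-1,-1,-1]' --pt "0 0 0.05" --pt "0 0 0.05" --pt "0 0 0.05" --pt "0 0 0.05" --pt "0 0 0.05" --roll '[0,0,0,0,0]'

```text
time: 11.6
tcp_pos: [0.5977, 0.0089, 0.3607]
tool_rot: [[0.07, -0.062, -0.996], [0.0, -0.998, 0.062], [-0.998, -0.004, -0.07]]
ft_force: [-0.6, 0.6, 0.6]
width: 0.085
```

Emit:
drive_tool --fingers '[-1,-1,-1,-1,-1]' --pt "0 0 0" --pt "0 0 0" --pt "0 0 0" --pt "0 0 0" --pt "0 0 0" --roll '[0,0,0,0,0]'

```text
time: 12.02
tcp_pos: [0.5964, 0.0091, 0.3623]
tool_rot: [[0.072, -0.061, -0.996], [-0.0, -0.998, 0.062], [-0.997, -0.004, -0.072]]
ft_force: [0.4, -0.3, -0.3]
width: 0.0855
```

Emit:
drive_tool --fingers '[-1,-1,-1,-1,-1]' --pt "0 0 0.139" --pt "0 0 0.139" --pt "0 0 -0.139" --pt "0 0 -0.139" --pt "0 0 0" --roll '[0,0,0,0,0]'

```text
time: 12.43
tcp_pos: [0.5649, 0.0124, 0.34]
tool_rot: [[0.022, -0.062, -0.998], [0.005, -0.998, 0.062], [-1.0, -0.007, -0.021]]
ft_force: [2.1, -0.4, -0.3]
width: 0.0856
```

Emit:
drive_tool --fingers '[-1,-1,-1,-1,-1]' --pt "0 0 -0.139" --pt "0 0 -0.139" --pt "0 0 0.139" --pt "0 0 0.139" --pt "0 0 0" --roll '[0,0,0,0,0]'

```text
time: 12.85
tcp_pos: [0.5718, 0.0115, 0.3187]
tool_rot: [[-0.011, -0.062, -0.998], [0.009, -0.998, 0.062], [-1.0, -0.008, 0.012]]
ft_force: [-0.3, 0.2, -0.2]
width: 0.085
```

Emit:
drive_tool --fingers '[-1,-1,-1,-1,-1]' --pt "0 0.1 0" --pt "0 0.1 0" --pt "0 -0.1 0" --pt "0 -0.1 0" --pt "0 0 0" --roll '[0,0,0,0,0]'

```text
time: 13.27
tcp_pos: [0.5747, 0.005, 0.3165]
tool_rot: [[-0.013, -0.072, -0.997], [0.008, -0.997, 0.071], [-1.0, -0.007, 0.013]]
ft_force: [-0.6, 0.8, 0.0]
width: 0.0851
```

Emit:
drive_tool --fingers '[-1,-1,-1,-1,-1]' --pt "0.1 0 0.1" --pt "0 0 0" --pt "0 0 0" --pt "-0.1 0 -0.1" --pt "0 0 0" --roll '[0,0,0,0,0]'

```text
time: 13.68
tcp_pos: [0.5435, 0.0085, 0.2942]
tool_rot: [[-0.073, -0.069, -0.995], [0.014, -0.998, 0.068], [-0.997, -0.009, 0.074]]
ft_force: [4.8, -1.6, 2.9]
width: 0.0856
```

```bash
python3 -c "
from h import *
print(get_state()['tool_rot'][:,0])
plan([.65,.0352,.16],88.6,step=.02)"
```

```text
[-0.07314377  0.01388528 -0.99722474]
from [0.5435, 0.0085, 0.2942] jaw -93.94 rows 9 roll/row -0.009
[[0.047, -0.012, -0.042], [0.047, -0.012, -0.042], [0.047, -0.012, -0.042], [0.047, -0.012, -0.042], [0.047, -0.011, -0.042], [0.047, -0.011, -0.043], [0.047, -0.011, -0.043], [0.047, -0.011, -0.043], [0.047, -0.01, -0.043]]
```

Emit:
drive_tool --fingers '[-1,-1,-1,-1,-1]' --pt "0.047 -0.012 -0.042" --pt "0.047 -0.012 -0.042" --pt "0.047 -0.012 -0.042" --pt "0.047 -0.012 -0.042" --pt "0.047 -0.011 -0.042" --roll '[-0.009,-0.009,-0.009,-0.009,-0.009]'

```text
time: 14.1
tcp_pos: [0.606, 0.0219, 0.2215]
tool_rot: [[-0.07, -0.043, -0.997], [0.012, -0.999, 0.042], [-0.997, -0.009, 0.071]]
ft_force: [0.5, -0.3, 0.2]
width: 0.0856
```

Emit:
drive_tool --fingers '[-1,-1,-1,-1,-1]' --pt "0.047 -0.011 -0.043" --pt "0.047 -0.011 -0.043" --pt "0.047 -0.011 -0.043" --pt "0 0 0" --pt "0 0 0" --roll '[-0.009,-0.009,-0.009,-0.009,0]'

```text
time: 14.52
tcp_pos: [0.6501, 0.0301, 0.1733]
tool_rot: [[-0.069, -0.021, -0.997], [0.01, -1.0, 0.02], [-0.998, -0.009, 0.069]]
ft_force: [-0.3, -0.4, 0.2]
width: 0.0848
```

```bash
python3 -c "
from h import *
print(get_state()['tool_rot'][:,0])
plan([.664,.0352,.061],88.6,step=.015)"
```

```text
[-0.06892549  0.01044864 -0.99756709]
from [0.6501, 0.0301, 0.1733] jaw -91.2 rows 8 roll/row 0.001
[[0.046, -0.002, -0.009], [0.046, -0.002, -0.009], [0.046, -0.002, -0.009], [0.046, -0.002, -0.009], [0.046, -0.002, -0.009], [0.046, -0.002, -0.009], [0.046, -0.002, -0.009], [0.046, -0.002, -0.009]]
```

Emit:
drive_tool --fingers '[-1,-1,-1,-1,-1]' --pt "-0.06 0 0" --pt "-0.06 0 0" --pt "-0.06 0 0" --pt "-0.06 0 0" --pt "-0.06 0 0" --roll '[0,0,0,0,0]'

```text
time: 14.93
tcp_pos: [0.6537, 0.0277, 0.2656]
tool_rot: [[-0.078, -0.021, -0.997], [0.01, -1.0, 0.02], [-0.997, -0.008, 0.078]]
ft_force: [0.5, -0.1, -0.0]
width: 0.0853
```

Emit:
drive_tool --fingers '[-1,-1,-1,-1,-1]' --pt "0 0 0" --pt "0 0 0" --pt "0 0 0" --pt "0.12 0 0" --pt "0.12 0 0" --roll '[0,0,0,0,0]'

```text
time: 15.35
tcp_pos: [0.6574, 0.0265, 0.2087]
tool_rot: [[-0.049, -0.021, -0.999], [0.007, -1.0, 0.02], [-0.999, -0.006, 0.049]]
ft_force: [-1.2, -0.1, -1.4]
width: 0.0852
```

Emit:
drive_tool --fingers '[-1,-1,-1,-1,-1]' --pt "0.06 0 0" --pt "0 0 0" --pt "0 0 0" --pt "0 0 0" --pt "0 0 0" --roll '[0,0,0,0,0]'

```text
time: 15.77
tcp_pos: [0.6493, 0.0267, 0.1814]
tool_rot: [[-0.066, -0.021, -0.998], [0.008, -1.0, 0.021], [-0.998, -0.007, 0.066]]
ft_force: [0.2, 0.2, 1.3]
width: 0.0853
```

Emit:
drive_tool --fingers '[-1,-1,-1,-1,-1]' --pt "0 0 0.05" --pt "0 0 0.05" --pt "0 0 0.05" --pt "0 0 0.05" --pt "0 0 0" --roll '[0,0,0,0,0]'

```text
time: 16.18
tcp_pos: [0.5929, 0.0275, 0.1918]
tool_rot: [[-0.054, -0.021, -0.998], [0.007, -1.0, 0.02], [-0.999, -0.006, 0.054]]
ft_force: [-0.8, -0.6, -0.7]
width: 0.0849
```

Emit:
drive_tool --fingers '[-1,-1,-1,-1,-1]' --pt "0 0 -0.02" --pt "0 0 -0.02" --pt "0 0 -0.02" --pt "0 0 -0.02" --pt "0 0 -0.02" --roll '[0,0,0,0,0]'

```text
time: 16.6
tcp_pos: [0.6304, 0.0265, 0.1948]
tool_rot: [[-0.043, -0.021, -0.999], [0.006, -1.0, 0.021], [-0.999, -0.006, 0.043]]
ft_force: [-0.6, -0.5, 0.6]
width: 0.0854
```

Emit:
drive_tool --fingers '[-1,-1,-1,-1,-1]' --pt "0 0 -0.02" --pt "0 0 -0.02" --pt "0 0 -0.02" --pt "0 0 -0.02" --pt "0 0 -0.02" --roll '[0,0,0,0,0]'

```text
time: 17.02
tcp_pos: [0.6656, 0.0257, 0.1921]
tool_rot: [[-0.044, -0.021, -0.999], [0.006, -1.0, 0.021], [-0.999, -0.006, 0.044]]
ft_force: [-0.3, -0.1, -0.4]
width: 0.0852
```

Emit:
drive_tool --fingers '[-1,-1,-1,-1,-1]' --pt "0.12 -0.015 0" --pt "0.12 -0.015 0" --pt "0.08 0 0" --pt "0.03 0 -0.01" --pt "0.03 0 -0.01" --roll '[0,0,0,0,0]'

```text
time: 17.43
tcp_pos: [0.6752, 0.035, 0.0781]
tool_rot: [[-0.032, -0.021, -0.999], [0.006, -1.0, 0.021], [-0.999, -0.005, 0.032]]
ft_force: [0.7, 0.1, 0.8]
width: 0.0854
```

Emit:
drive_tool --fingers '[-1,-1,-1,-1,-1]' --pt "0 0 0" --pt "0 0 0" --pt "0 0 0" --pt "0 0 0" --pt "0 0 0" --roll '[0,0,0,0,0]'

```text
time: 17.85
tcp_pos: [0.6779, 0.0346, 0.0799]
tool_rot: [[-0.029, -0.022, -0.999], [0.005, -1.0, 0.021], [-1.0, -0.005, 0.03]]
ft_force: [0.4, 0.1, 0.6]
width: 0.0853
```

```bash
python3 -c "
from h import *
print(get_state()['tool_rot'][:,0])
plan([.664,.0352,.061],88.6,step=.015)"
```

```text
[-0.02949303  0.00546183 -0.99955006]
from [0.6779, 0.0346, 0.0799] jaw -91.24 rows 2 roll/row 0.003
[[0.032, -0.0, 0.022], [0.032, -0.0, 0.022]]
```

Emit:
drive_tool --fingers '[-1,-1,-1,-1,-1]' --pt "0.02 -0.001 0.016" --pt "0.02 -0.001 0.016" --pt "0.016 0 0.011" --pt "0.004 0 0" --pt "0 0 0" --roll '[0,0,0,0,0]'

```text
time: 18.27
tcp_pos: [0.6643, 0.0355, 0.0637]
tool_rot: [[-0.025, -0.022, -0.999], [0.005, -1.0, 0.022], [-1.0, -0.005, 0.025]]
ft_force: [-1.1, -0.5, 1.0]
width: 0.0856
```

Emit:
drive_tool --fingers '[1,1,1,1,1]' --pt "0 0 0" --pt "0 0 0" --pt "0 0 0" --pt "0 0 0" --pt "0 0 0" --roll '[0,0,0,0,0]'

```text
time: 18.68
tcp_pos: [0.6641, 0.0355, 0.0635]
tool_rot: [[-0.025, -0.022, -0.999], [0.005, -1.0, 0.022], [-1.0, -0.005, 0.025]]
ft_force: [-1.0, -0.3, -0.9]
width: 0.0532
```

Emit:
drive_tool --fingers '[1,1,1,1,1]' --pt "0 0 0" --pt "0 0 0" --pt "0 0 0" --pt "0 0 0" --pt "-0.02 0 0" --roll '[0,0,0,0,0]'

```text
time: 19.1
tcp_pos: [0.6633, 0.0355, 0.0684]
tool_rot: [[-0.028, -0.022, -0.999], [0.005, -1.0, 0.021], [-1.0, -0.005, 0.028]]
ft_force: [-0.2, 1.1, -1.3]
width: 0.0533
```

```bash
python3 - <<'E'
from h import *
im,c,s=shot('top','t2.png')
h=cv2.cvtColor(im,cv2.COLOR_BGR2HSV)
v=h[...,2].copy();sub=(v<60)
sub[:,:380]=0;sub[:,465:]=0;sub[:195]=0;sub[290:]=0
n,l,st,ce=cv2.connectedComponentsWithStats(sub.astype(np.uint8))
P=[]
for i in range(1,n):
    if st[i,4]>=5: print(st[i].tolist(),ce[i].round(1),onz(c,ce[i],.075).round(4)[0,:2])
cv2.imwrite('pics/t2c.png',cv2.resize(im[190:295,370:470],None,fx=5,fy=5,interpolation=2))
E
```

```text
[389, 208, 6, 4, 17] [391.8 209.4] [ 0.5943 -0.1612]
[446, 208, 9, 72, 261] [449.2 243.3] [ 0.5075 -0.3004]
[388, 275, 7, 5, 34] [390.9 277.1] [ 0.4276 -0.1537]
```

View pics/t2c.png

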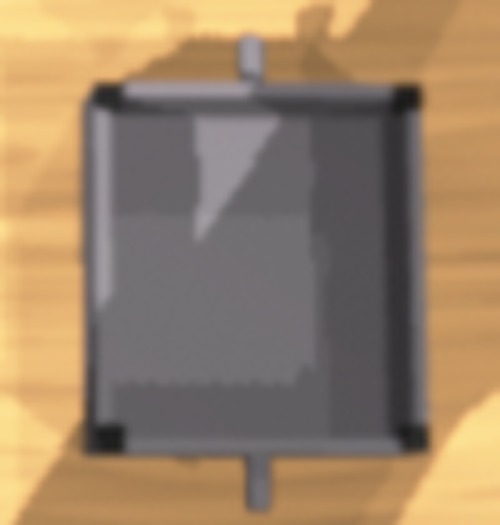

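Emit:
drive_tool --fingers '[1,1,1,1,1]' --pt "-0.05 0 0" --pt "-0.08 0 0" --pt "-0.08 0 0" --pt "-0.08 0 0" --pt "-0.04 0 0" --roll '[0,0,0,0,0]'

```text
time: 19.57
tcp_pos: [0.664, 0.035, 0.1694]
tool_rot: [[-0.034, -0.022, -0.999], [0.006, -1.0, 0.021], [-0.999, -0.005, 0.034]]
ft_force: [0.6, -0.6, -2.1]
width: 0.0531
```

Emit:
drive_tool --fingers '[1,1,1,1,1]' --pt "0 0.05 0.025" --pt "0 0.08 0.04" --pt "0 0.08 0.04" --pt "0 0.08 0.04" --pt "0 0.08 0.04" --roll '[0,0,0,0,0]'

```text
time: 19.98
tcp_pos: [0.6084, -0.0754, 0.175]
tool_rot: [[-0.022, -0.014, -1.0], [0.006, -1.0, 0.014], [-1.0, -0.005, 0.022]]
ft_force: [-0.3, -0.3, -1.5]
width: 0.0535
```

Emit:
drive_tool --fingers '[1,1,1,1,1]' --pt "0 0.08 0.04" --pt "0 0.08 0.04" --pt "0 0.08 0.04" --pt "0 0.08 0.04" --pt "0 0.08 0.04" --roll '[0,0,0,0,0]'

```text
time: 20.4
tcp_pos: [0.5382, -0.2018, 0.1737]
tool_rot: [[-0.027, -0.013, -1.0], [0.005, -1.0, 0.013], [-1.0, -0.005, 0.027]]
ft_force: [0.7, -0.4, -0.8]
width: 0.0534
```

Emit:
drive_tool --fingers '[1,1,1,1,1]' --pt "0 0.08 0.04" --pt "0 0.05 0.03" --pt "0 0.02 0.01" --pt "0 0 0" --pt "0 0 0" --roll '[0,0,0,0,0]'

```text
time: 20.82
tcp_pos: [0.5052, -0.2542, 0.1723]
tool_rot: [[-0.031, -0.02, -0.999], [0.005, -1.0, 0.02], [-0.999, -0.005, 0.031]]
ft_force: [-0.2, 0.4, -1.9]
width: 0.0533
```

```bash
python3 - <<'E'
from h import *
im,c,s=shot('wrist','w5.png')
print(s['tool_rot'].round(3).tolist())
plan([.5085,-.2625,.15],88.4)
for q in [(85,75),(85,-75),(-85,75),(-85,-75)]:
    a=np.radians(-1.6);P=[.5093+(q[0]*np.cos(a)-q[1]*np.sin(a))/1e3,-.2325+(q[0]*np.sin(a)+q[1]*np.cos(a))/1e3,.075]
    print(q,proj(c,P).round(0))
E
```

```text
[[-0.031, -0.02, -0.999], [0.005, -1.0, 0.02], [-0.999, -0.005, 0.031]]
from [0.5054, -0.2539, 0.1723] jaw -91.14 rows 1 roll/row 0.015
[[0.074, 0.029, -0.013]]
(85, 75) [[148.  90.]]
(85, -75) [[421.  92.]]
(-85, 75) [[180. 357.]]
(-85, -75) [[400. 359.]]
```

View pics/w5.png

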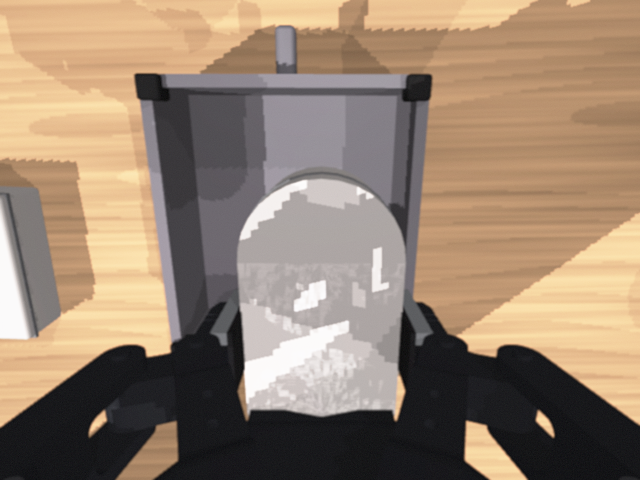

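Emit:
drive_tool --fingers '[1,1,1,1,1]' --pt "0.04 0.01 -0.012" --pt "0.06 0.01 -0.012" --pt "0.06 0 -0.006" --pt "0.03 0 0" --pt "0 0 0" --roll '[0.015,0,0,0,0]'

```text
time: 21.28
tcp_pos: [0.5171, -0.2563, 0.1114]
tool_rot: [[-0.027, -0.024, -0.999], [0.004, -1.0, 0.024], [-1.0, -0.004, 0.028]]
ft_force: [-0.8, -0.2, -1.9]
width: 0.0534
```

Emit:
drive_tool --fingers '[1,1,1,1,1]' --pt "0 0 0" --pt "0 0 0" --pt "0 0 0" --pt "0 0 0" --pt "0 0 0" --roll '[0,0,0,0,0]'

```text
time: 21.7
tcp_pos: [0.5184, -0.2547, 0.1119]
tool_rot: [[-0.027, -0.021, -0.999], [0.004, -1.0, 0.021], [-1.0, -0.004, 0.027]]
ft_force: [-0.4, 0.2, -1.5]
width: 0.0533
```

```bash
python3 - <<'E'
from h import *
print(get_state()['tool_rot'][:,0])
plan([.510,-.2605,.105],88.4)
E
```

```text
[-0.02729484  0.00447784 -0.9996174 ]
from [0.5184, -0.2547, 0.1119] jaw -91.21 rows 1 roll/row 0.013
[[0.024, 0.02, 0.027]]
```

Emit:
drive_tool --fingers '[1,1,1,1,1]' --pt "0 0.012 0.016" --pt "0.02 0.012 0.014" --pt "0.035 0 0.003" --pt "0.035 0 0.002" --pt "0.03 0 0.002" --roll '[0.007,0,0,0,0]'

```text
time: 22.12
tcp_pos: [0.5073, -0.2644, 0.0772]
tool_rot: [[-0.02, -0.026, -0.999], [-0.0, -1.0, 0.026], [-1.0, 0.001, 0.02]]
ft_force: [-0.5, -1.0, -2.0]
width: 0.0534
```

```bash
python3 - <<'E'
from h import *
print(get_state()['tool_rot'][:,0])
plan([.510,-.2605,.032],88.4)
E
```

```text
[-2.04228287e-02 -3.75502838e-04 -9.99791362e-01]
from [0.5073, -0.2644, 0.0772] jaw -91.47 rows 2 roll/row 0.002
[[0.075, -0.007, -0.006], [0.075, -0.007, -0.006]]
```

Emit:
drive_tool --fingers '[1,1,1,1,1]' --pt "0 -0.008 -0.005" --pt "0 -0.005 -0.004" --pt "0.02 0 0" --pt "0.03 0 0" --pt "0.03 0 0" --roll '[0,0,0,0,0]'

```text
time: 22.53
tcp_pos: [0.5087, -0.2594, 0.049]
tool_rot: [[-0.023, -0.026, -0.999], [0.002, -1.0, 0.026], [-1.0, -0.001, 0.023]]
ft_force: [-0.7, -0.6, -2.4]
width: 0.0533
```

Emit:
drive_tool --fingers '[1,1,1,1,1]' --pt "0.02 0 0" --pt "0.02 0 0" --pt "0.01 0 0" --pt "0 0 0" --pt "0 0 0" --roll '[0,0,0,0,0]'

```text
time: 22.95
tcp_pos: [0.5088, -0.2596, 0.0394]
tool_rot: [[-0.022, -0.025, -0.999], [-0.002, -1.0, 0.025], [-1.0, 0.003, 0.021]]
ft_force: [1.1, -0.7, -2.4]
width: 0.053
```

Emit:
drive_tool --fingers '[1,1,1,1,1]' --pt "0.012 0 0" --pt "0.012 0 0" --pt "0.008 0 0" --pt "0 0 0" --pt "0 0 0" --roll '[0,0,0,0,0]'

```text
time: 23.37
tcp_pos: [0.5094, -0.2602, 0.0389]
tool_rot: [[-0.018, -0.025, -1.0], [-0.007, -1.0, 0.025], [-1.0, 0.007, 0.017]]
ft_force: [-0.1, 0.4, -1.7]
width: 0.0534
```

```bash
python3 - <<'E'
from h import *
im,c,s=shot('scene','s2.png')
print(s['tcp_pos'],s['ft_force'],s['ft_torque'],s['tau'].round(1),s['joint_pos'].round(1))
cv2.imwrite('pics/s2c.png',cv2.resize(im[100:300,140:400],None,fx=3,fy=3,interpolation=2))
E
```

```text
[ 0.50942368 -0.26015715  0.03890577] [-0.10102329  0.36799935 -1.7092403 ] [ 0.03614655 -0.00428892 -0.00485359] [  0.1 -58.  -17.6  -0.1   0.3   0. ] [-33.4  33.3 100.2  -1.2  47.1  58.9]
```

View pics/s2c.png

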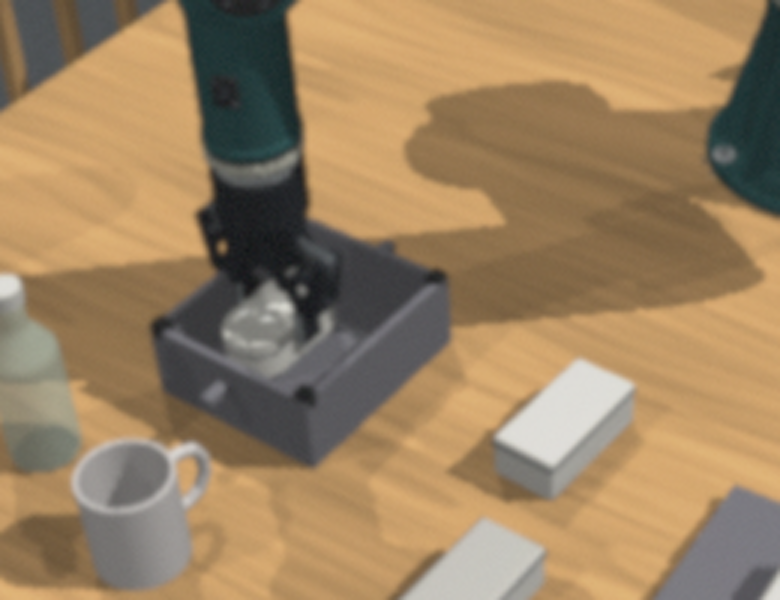

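Emit:
drive_tool --fingers '[1,1,1,1,1]' --pt "0.02 0 0" --pt "0 0 0" --pt "0 0 0" --pt "0 0 0" --pt "0 0 0" --roll '[0,0,0,0,0]'

```text
time: 23.83
tcp_pos: [0.5096, -0.2606, 0.038]
tool_rot: [[-0.017, -0.025, -1.0], [-0.009, -1.0, 0.025], [-1.0, 0.01, 0.017]]
ft_force: [-2.5, 2.1, 10.9]
width: 0.0533
```

```bash
python3 - <<'E'
from h import *
s=get_state()
print(s['tcp_pos'],s['ft_force'],s['ft_torque'],s['tau'].round(1),s['joint_pos'].round(1))
E
```

```text
[ 0.50959634 -0.26057442  0.03800078] [-2.45631765  2.05433743 10.92340105] [-0.33678325  0.29387394 -0.11397662] [ -0.3 -51.1 -16.8   0.1  -0.7  -0.1] [-33.4  33.3 100.3  -1.3  46.9  59. ]
```

Emit:
drive_tool --fingers '[1,1,1,1,1]' --pt "-0.02 0 0" --pt "-0.02 0 0" --pt "-0.02 -0.01 0" --pt "0 -0.018 0" --pt "0 -0.018 0" --roll '[0,0,0,0,0]'

```text
time: 24.25
tcp_pos: [0.5099, -0.2467, 0.054]
tool_rot: [[-0.019, -0.026, -0.999], [-0.008, -1.0, 0.027], [-1.0, 0.008, 0.019]]
ft_force: [0.3, -0.1, -1.9]
width: 0.0535
```

Emit:
drive_tool --fingers '[1,1,1,1,1]' --pt "0 0 0" --pt "0 0 0" --pt "0 0 0" --pt "0 0 0" --pt "0 0 0" --roll '[0,0,0,0,0]'

```text
time: 24.67
tcp_pos: [0.5092, -0.2442, 0.0532]
tool_rot: [[-0.021, -0.025, -0.999], [-0.006, -1.0, 0.025], [-1.0, 0.007, 0.021]]
ft_force: [1.1, -1.1, -1.8]
width: 0.0532
```

Emit:
drive_tool --fingers '[1,1,1,1,1]' --pt "0.02 0 0" --pt "0.025 0 0" --pt "0.02 0 0" --pt "0.005 0 0" --pt "0 0 0" --roll '[0,0,0,0,0]'

```text
time: 25.08
tcp_pos: [0.5093, -0.245, 0.0305]
tool_rot: [[-0.02, -0.025, -0.999], [-0.007, -1.0, 0.026], [-1.0, 0.007, 0.02]]
ft_force: [-0.9, 1.5, 16.5]
width: 0.0534
```

Emit:
drive_tool --fingers '[1,1,1,1,1]' --pt "0.008 0 0" --pt "0 0 0" --pt "0 0 0" --pt "0 0 0" --pt "0 0 0" --roll '[0,0,0,0,0]'

```text
time: 25.5
tcp_pos: [0.5096, -0.2458, 0.0306]
tool_rot: [[-0.019, -0.026, -0.999], [-0.007, -1.0, 0.026], [-1.0, 0.008, 0.019]]
ft_force: [-0.2, -0.4, -2.6]
width: 0.0529
```

Emit:
drive_tool --fingers '[-0.45,-0.45,-0.45,-0.45,-0.45]' --pt "0 0 0" --pt "0 0 0" --pt "0 0 0" --pt "0 0 0" --pt "0 0 0" --roll '[0,0,0,0,0]'

```text
time: 25.92
tcp_pos: [0.5094, -0.2455, 0.0301]
tool_rot: [[-0.02, -0.026, -0.999], [-0.007, -1.0, 0.026], [-1.0, 0.007, 0.02]]
ft_force: [-0.3, 1.6, 2.9]
width: 0.0621
```

Emit:
drive_tool --fingers '[-0.45,-0.45,-0.45,-0.45,-0.45]' --pt "-0.03 0 0" --pt "-0.06 0 0" --pt "-0.08 0 0" --pt "-0.04 0 0" --pt "0 0 0" --roll '[0,0,0,0,0]'

```text
time: 26.33
tcp_pos: [0.5101, -0.2447, 0.0958]
tool_rot: [[-0.023, -0.026, -0.999], [-0.005, -1.0, 0.026], [-1.0, 0.006, 0.023]]
ft_force: [0.8, -0.1, 0.0]
width: 0.0623
```

Emit:
drive_tool --fingers '[1,1,1,1,1]' --pt "0 -0.06 0" --pt "0 -0.06 0" --pt "0 -0.025 0" --pt "0 0 0" --pt "0 0 0" --roll '[0,0,0,0,0]'

```text
time: 26.75
tcp_pos: [0.5125, -0.2017, 0.0967]
tool_rot: [[-0.019, -0.027, -0.999], [-0.008, -1.0, 0.027], [-1.0, 0.009, 0.019]]
ft_force: [-0.1, -0.2, -0.5]
width: 0.0012
```

Emit:
drive_tool --fingers '[1,1,1,1,1]' --pt "0 0 0" --pt "0 0 0" --pt "0 0 0" --pt "0 0 0" --pt "0 0 0" --roll '[0,0,0,0,0]'

```text
time: 27.17
tcp_pos: [0.5124, -0.2041, 0.0957]
tool_rot: [[-0.02, -0.028, -0.999], [-0.009, -1.0, 0.028], [-1.0, 0.009, 0.019]]
ft_force: [0.9, 1.3, -0.7]
width: 0.0003
```

Emit:
drive_tool --fingers '[1,1,1,1,1]' --pt "0 -0.02 0" --pt "0.04 -0.02 0" --pt "0.05 0 0" --pt "0.05 0 0" --pt "0.04 0 0" --roll '[0,0,0,0,0]'

```text
time: 27.58
tcp_pos: [0.5147, -0.1932, 0.0429]
tool_rot: [[-0.013, -0.03, -0.999], [-0.012, -0.999, 0.03], [-1.0, 0.012, 0.012]]
ft_force: [-0.5, 0.5, -0.8]
width: 0.0001
```

Emit:
drive_tool --fingers '[1,1,1,1,1]' --pt "0.01 0 0" --pt "0 0 0" --pt "0 0.01 0" --pt "0 0.015 0" --pt "0 0.015 0" --roll '[0,0,0,0,0]'

```text
time: 28.0
tcp_pos: [0.513, -0.2038, 0.0388]
tool_rot: [[-0.016, -0.029, -0.999], [-0.01, -1.0, 0.029], [-1.0, 0.01, 0.016]]
ft_force: [0.3, -0.5, 0.2]
width: 0.0
```

Emit:
drive_tool --fingers '[1,1,1,1,1]' --pt "0 0.02 0" --pt "0 0.02 0" --pt "0 0.02 0" --pt "0 0.015 0" --pt "0 0 0" --roll '[0,0,0,0,0]'

```text
time: 28.42
tcp_pos: [0.5136, -0.2309, 0.0412]
tool_rot: [[-0.013, -0.03, -0.999], [-0.011, -0.999, 0.03], [-1.0, 0.012, 0.012]]
ft_force: [0.2, 0.9, -0.7]
width: 0.0001
```

Emit:
drive_tool --fingers '[1,1,1,1,1]' --pt "0 0.012 0" --pt "0 0.003 0" --pt "0 -0.02 0" --pt "-0.05 0 0" --pt "-0.08 0 0" --roll '[0,0,0,0,0]'

```text
time: 28.83
tcp_pos: [0.5109, -0.2277, 0.0768]
tool_rot: [[-0.02, -0.032, -0.999], [-0.007, -0.999, 0.032], [-1.0, 0.008, 0.02]]
ft_force: [-0.2, -0.0, -0.0]
width: 0.0
```

Emit:
drive_tool --fingers '[-1,-1,-1,-1,-1]' --pt "-0.1 0 0" --pt "-0.12 0 0" --pt "-0.12 0 0" --pt "-0.12 0 0" --pt "-0.05 0 0" --roll '[0,0,0,0,0]'

```text
time: 29.25
tcp_pos: [0.512, -0.2225, 0.2351]
tool_rot: [[-0.026, -0.03, -0.999], [-0.004, -1.0, 0.03], [-1.0, 0.005, 0.025]]
ft_force: [0.0, -0.5, -0.2]
width: 0.0605
```

Emit:
drive_tool --fingers '[-1,-1,-1,-1,-1]' --pt "0 0 0.05" --pt "0 0 0.05" --pt "0 0 0" --pt "0 0 0" --pt "0 0 0" --roll '[0,0,0,0,0]'

```text
time: 29.67
tcp_pos: [0.483, -0.2206, 0.2411]
tool_rot: [[-0.017, -0.028, -0.999], [-0.009, -1.0, 0.029], [-1.0, 0.01, 0.016]]
ft_force: [0.4, -0.6, -0.9]
width: 0.0855
```

```bash
python3 - <<'E'
from h import *
im,c,s=shot('wrist','w6.png')
print(s['tcp_pos'].round(4),s['tool_rot'].round(4).tolist())
E
```

```text
[ 0.483  -0.2206  0.2411] [[-0.0166, -0.0284, -0.9995], [-0.0091, -0.9995, 0.0286], [-0.9998, 0.0096, 0.0163]]
```

View pics/w6.png

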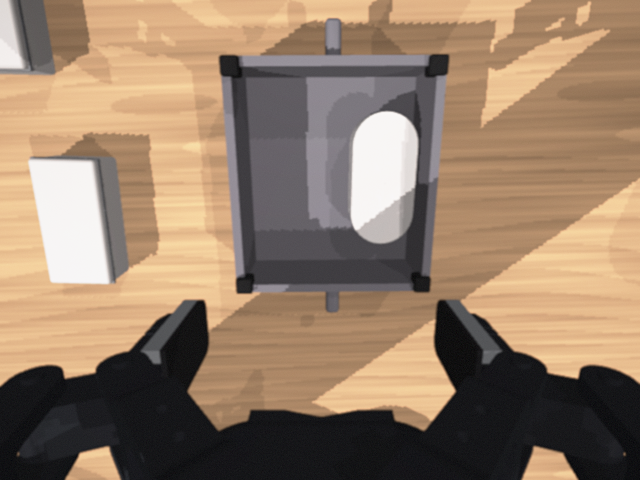

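```bash
python3 - <<'E'
from h import *
st=dict(tcp_pos=[.483,-.2206,.2411],tool_rot=np.array([[-0.0166,-0.0284,-0.9995],[-0.0091,-0.9995,0.0286],[-0.9998,0.0096,0.0163]]))
c=cam('wrist',st)
print(onz(c,[(230,65),(437,64),(245,283),(422,283)],.0745).round(4)[:,:2].tolist())
print(onz(c,[(385,178)],.043).round(4)[0])
plan([.54,.02,.34],87.5,step=.035)
E
```

```text
[[0.5984, -0.1602], [0.595, -0.3073], [0.4318, -0.1566], [0.427, -0.3044]]
[ 0.5113 -0.2772  0.043 ]
from [0.4831, -0.2206, 0.2409] jaw -91.62 rows 8 roll/row 0.004
[[-0.043, -0.1, -0.02], [-0.043, -0.101, -0.02], [-0.043, -0.101, -0.02], [-0.043, -0.101, -0.02], [-0.043, -0.101, -0.019], [-0.043, -0.101, -0.019], [-0.043, -0.101, -0.019], [-0.043, -0.101, -0.019]]
```

Emit:
drive_tool --fingers '[-1,-1,-1,-1,-1]' --pt "-0.043 -0.06 -0.02" --pt "-0.043 -0.1 -0.02" --pt "-0.043 -0.1 -0.02" --pt "-0.043 -0.1 -0.02" --pt "-0.043 -0.1 -0.02" --roll '[0,0,0,0,0]'

```text
time: 30.13
tcp_pos: [0.5175, -0.0829, 0.2981]
tool_rot: [[-0.03, -0.038, -0.999], [-0.006, -0.999, 0.038], [-1.0, 0.007, 0.029]]
ft_force: [1.2, -0.5, 0.1]
width: 0.0851
```

Emit:
drive_tool --fingers '[-1,-1,-1,-1,-1]' --pt "-0.043 -0.1 -0.02" --pt "-0.043 -0.1 -0.02" --pt "-0.043 -0.1 -0.02" --pt "-0.02 -0.03 0" --pt "0 0 0" --roll '[0,0,0,0,0]'

```text
time: 30.55
tcp_pos: [0.5439, 0.0264, 0.3416]
tool_rot: [[-0.031, -0.033, -0.999], [-0.002, -0.999, 0.033], [-1.0, 0.003, 0.031]]
ft_force: [0.3, -0.2, -0.2]
width: 0.0859
```

Emit:
drive_tool --fingers '[-1,-1,-1,-1,-1]' --pt "0 0 0" --pt "0 0 0" --pt "0 0 0" --pt "0 0 0" --pt "0 0 0" --roll '[0,0,0,0,0]'

```text
time: 30.97
tcp_pos: [0.5425, 0.0229, 0.3375]
tool_rot: [[-0.038, -0.035, -0.999], [-0.004, -0.999, 0.035], [-0.999, 0.005, 0.038]]
ft_force: [-0.6, -1.1, -0.8]
width: 0.0853
```

```bash
python3 - <<'E'
from h import *
im,c,s=shot('wrist','w7.png')
print(s['tcp_pos'].round(4),s['tool_rot'].round(4).tolist())
h=cv2.cvtColor(im,cv2.COLOR_BGR2HSV)
w=(h[...,1]<45)&(h[...,2]>175)
n,l,st,ce=cv2.connectedComponentsWithStats(w.astype(np.uint8))
for i in range(1,n):
    if st[i,4]>800: print(st[i],rect(l==i,c,.04))
E
```

```text
[0.5425 0.0229 0.3375] [[-0.0382, -0.0349, -0.9987], [-0.0038, -0.9994, 0.0351], [-0.9993, 0.0052, 0.038]]
[ 277    9   55  120 6338] [663.3  35.3 111.8  54.4  -2.4]
[122 156  26  70 809] [546.  231.2  78.3  13.2   2.2]
[ 556  159   58   95 3816] [ 509.  -277.2  109.6   54.1   -2.6]
[ 317  195   50   91 4232] [478.5   1.3 111.5  54.7  -3.3]
```

View pics/w7.png

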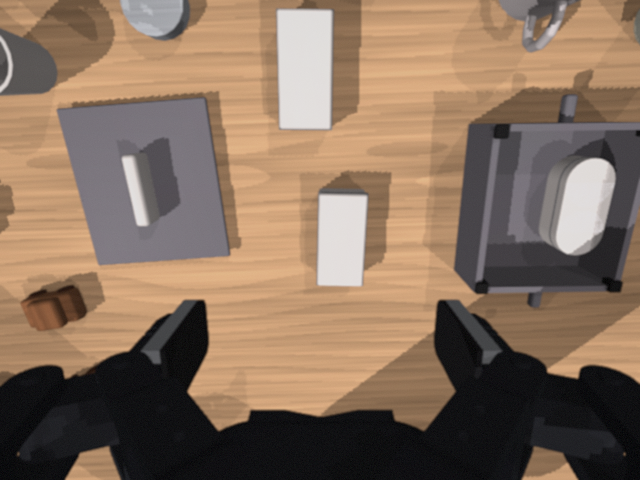

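Emit:
drive_tool --fingers '[-1,-1,-1,-1,-1]' --pt "0.08 0.012 0.035" --pt "0.1 0.012 0.035" --pt "0.1 0.012 0.035" --pt "0.1 0.012 0.035" --pt "0.1 0.012 0.035" --roll '[0.04,0,0,0,0]'

```text
time: 31.43
tcp_pos: [0.4908, 0.0031, 0.1977]
tool_rot: [[-0.018, -0.061, -0.998], [-0.006, -0.998, 0.061], [-1.0, 0.007, 0.018]]
ft_force: [0.5, -0.2, -0.3]
width: 0.0853
```

Emit:
drive_tool --fingers '[-1,-1,-1,-1,-1]' --pt "0.06 0 0.02" --pt "0.03 0 0" --pt "0 0 0" --pt "0 0 0" --pt "0 0 0" --roll '[0,0,0,0,0]'

```text
time: 31.85
tcp_pos: [0.475, 0.0012, 0.1635]
tool_rot: [[-0.033, -0.066, -0.997], [-0.005, -0.998, 0.066], [-0.999, 0.007, 0.033]]
ft_force: [-0.3, -0.2, 0.8]
width: 0.0856
```

```bash
python3 -c "
from h import *
print(get_state()['tool_rot'][:,0].round(4))
plan([.4785,.0013,.024],86.7,step=.015)"
```

```text
[-0.0333 -0.0046 -0.9994]
from [0.475, 0.0012, 0.1635] jaw -93.76 rows 10 roll/row -0.002
[[0.046, -0.0, -0.003], [0.046, -0.0, -0.003], [0.046, -0.0, -0.003], [0.046, -0.0, -0.003], [0.046, -0.0, -0.003], [0.046, -0.0, -0.003], [0.046, -0.0, -0.003], [0.046, -0.0, -0.003], [0.046, -0.0, -0.003], [0.046, -0.0, -0.003]]
```

Emit:
drive_tool --fingers '[-1,-1,-1,-1,-1]' --pt "0.07 0 -0.003" --pt "0.09 0 -0.003" --pt "0.09 0 -0.003" --pt "0.07 0 0" --pt "0.04 0 0" --roll '[-0.015,0,0,0,0]'

```text
time: 32.27
tcp_pos: [0.4876, -0.0017, 0.0611]
tool_rot: [[-0.008, -0.058, -0.998], [-0.008, -0.998, 0.058], [-1.0, 0.009, 0.008]]
ft_force: [1.7, 0.3, 0.6]
width: 0.0854
```

Emit:
drive_tool --fingers '[-1,-1,-1,-1,-1]' --pt "0.02 0 0" --pt "0 0 0" --pt "0 0 0" --pt "0 0 0" --pt "0 0 0" --roll '[0,0,0,0,0]'

```text
time: 32.68
tcp_pos: [0.4918, -0.0024, 0.0568]
tool_rot: [[-0.003, -0.058, -0.998], [-0.009, -0.998, 0.058], [-1.0, 0.009, 0.003]]
ft_force: [-0.3, -0.7, 0.8]
width: 0.0853
```

```bash
python3 -c "
from h import *
print(get_state()['tool_rot'][:,0].round(4))
plan([.4785,.0013,.024],86.7,step=.015)"
```

```text
[-0.0031 -0.0089 -1.    ]
from [0.4918, -0.0024, 0.0568] jaw -93.33 rows 3 roll/row -0.0
[[0.036, -0.004, 0.015], [0.036, -0.004, 0.015], [0.036, -0.004, 0.015]]
```

Tilt is nearly gone. Descend, close.

Emit:
drive_tool --fingers '[-1,-1,-1,-1,-1]' --pt "0.03 -0.005 0.016" --pt "0.03 -0.005 0.016" --pt "0.03 -0.004 0.016" --pt "0.018 0 0.002" --pt "0 0 0" --roll '[0,0,0,0,0]'

```text
time: 33.1
tcp_pos: [0.4825, 0.0018, 0.0287]
tool_rot: [[0.01, -0.058, -0.998], [-0.011, -0.998, 0.058], [-1.0, 0.01, -0.01]]
ft_force: [-0.1, -0.5, 0.0]
width: 0.0854
```

Emit:
drive_tool --fingers '[-1,-1,1,1,1]' --pt "0 0 0" --pt "0 0 0" --pt "0 0 0" --pt "0 0 0" --pt "0 0 0" --roll '[0,0,0,0,0]'

```text
time: 33.52
tcp_pos: [0.4853, 0.0013, 0.0311]
tool_rot: [[0.014, -0.058, -0.998], [-0.011, -0.998, 0.058], [-1.0, 0.011, -0.015]]
ft_force: [-1.0, 1.2, -1.4]
width: 0.055
```

Emit:
drive_tool --fingers '[1,1,1,1,1]' --pt "0 0 0" --pt "0 0 0" --pt "0 0 0" --pt "0 0 0" --pt "0 0 0" --roll '[0,0,0,0,0]'

```text
time: 33.93
tcp_pos: [0.4854, 0.0012, 0.0311]
tool_rot: [[0.014, -0.058, -0.998], [-0.011, -0.998, 0.058], [-1.0, 0.011, -0.015]]
ft_force: [0.1, -0.4, -2.2]
width: 0.0551
```

Emit:
drive_tool --fingers '[1,1,1,1,1]' --pt "-0.04 0 0" --pt "-0.08 0 0" --pt "-0.08 0 0" --pt "-0.08 0 0" --pt "-0.04 0 0" --roll '[0,0,0,0,0]'

```text
time: 34.35
tcp_pos: [0.4799, 0.0028, 0.1264]
tool_rot: [[0.003, -0.058, -0.998], [-0.01, -0.998, 0.058], [-1.0, 0.01, -0.003]]
ft_force: [0.8, -0.2, -1.4]
width: 0.0559
```

Emit:
drive_tool --fingers '[1,1,1,1,1]' --pt "0 -0.01 -0.05" --pt "0 -0.015 -0.08" --pt "0 -0.015 -0.08" --pt "0 -0.015 -0.08" --pt "0 -0.015 -0.08" --roll '[0,0,0,0,0]'

```text
time: 34.77
tcp_pos: [0.589, 0.018, 0.1298]
tool_rot: [[-0.0, -0.059, -0.998], [-0.01, -0.998, 0.059], [-1.0, 0.01, -0.0]]
ft_force: [-0.9, -0.5, -1.4]
width: 0.0552
```

Emit:
drive_tool --fingers '[1,1,1,1,1]' --pt "0 -0.01 -0.08" --pt "0 0 -0.06" --pt "0 0 -0.03" --pt "0 0 0" --pt "0 0 0" --roll '[0,0,0,0,0]'

```text
time: 35.18
tcp_pos: [0.6469, 0.0189, 0.1279]
tool_rot: [[0.002, -0.058, -0.998], [-0.01, -0.998, 0.058], [-1.0, 0.009, -0.002]]
ft_force: [0.5, 0.2, -1.4]
width: 0.0549
```

```bash
python3 -c "
from h import *
print(get_state()['tool_rot'][:,0].round(4))
plan([.6702,.0350,.085],87.6,step=.015)"
```

```text
[ 0.0017 -0.0096 -1.    ]
from [0.6469, 0.0189, 0.1279] jaw -93.34 rows 4 roll/row -0.008
[[0.036, -0.015, -0.019], [0.036, -0.015, -0.019], [0.036, -0.015, -0.019], [0.036, -0.015, -0.019]]
```

Emit:
drive_tool --fingers '[1,1,1,1,1]' --pt "0 -0.015 -0.02" --pt "0.03 -0.015 -0.02" --pt "0.04 -0.015 -0.015" --pt "0.03 -0.01 -0.005" --pt "0.02 0 0" --roll '[-0.01,-0.01,-0.012,0,0]'

```text
time: 35.6
tcp_pos: [0.6644, 0.0359, 0.0891]
tool_rot: [[0.0, -0.04, -0.999], [-0.009, -0.999, 0.04], [-1.0, 0.009, -0.0]]
ft_force: [0.7, -0.4, -2.2]
width: 0.055
```

Emit:
drive_tool --fingers '[1,1,1,1,1]' --pt "0 0 0" --pt "0 0 0" --pt "0 0 0" --pt "0 0 0" --pt "0 0 0" --roll '[0,0,0,0,0]'

```text
time: 36.02
tcp_pos: [0.6609, 0.0365, 0.0852]
tool_rot: [[-0.007, -0.039, -0.999], [-0.009, -0.999, 0.039], [-1.0, 0.009, 0.007]]
ft_force: [0.1, 0.5, -2.4]
width: 0.055
```

```bash
python3 -c "
from h import *
print(get_state()['tool_rot'][:,0].round(4))
plan([.6702,.0350,.0725],87.6,step=.015)"
```

```text
[-0.0073 -0.0091 -0.9999]
from [0.6609, 0.0365, 0.0852] jaw -92.25 rows 2 roll/row 0.003
[[0.021, 0.002, -0.016], [0.021, 0.002, -0.016]]
```

Emit:
drive_tool --fingers '[1,1,1,1,1]' --pt "0 0.003 -0.02" --pt "0 0.002 -0.015" --pt "0 0 0" --pt "0 0 0" --pt "0 0 0" --roll '[0,0,0,0,0]'

```text
time: 36.43
tcp_pos: [0.6741, 0.0336, 0.0871]
tool_rot: [[-0.004, -0.04, -0.999], [-0.009, -0.999, 0.04], [-1.0, 0.01, 0.003]]
ft_force: [-0.2, 0.4, -2.1]
width: 0.055
```

```bash
python3 -c "
from h import *
print(get_state()['tool_rot'][:,0].round(4))
plan([.6702,.0350,.0725],87.6,step=.015)"
```

```text
[-0.0035 -0.0094 -0.9999]
from [0.6741, 0.0336, 0.0871] jaw -92.29 rows 2 roll/row 0.002
[[0.024, -0.002, 0.007], [0.024, -0.002, 0.007]]
```

Emit:
drive_tool --fingers '[1,1,1,1,1]' --pt "0.015 -0.003 0.007" --pt "0.015 -0.001 0.006" --pt "0.01 0 0" --pt "0 0 0" --pt "0 0 0" --roll '[0,0,0,0,0]'

```text
time: 36.85
tcp_pos: [0.6691, 0.0351, 0.0735]
tool_rot: [[-0.005, -0.04, -0.999], [-0.009, -0.999, 0.04], [-1.0, 0.009, 0.004]]
ft_force: [0.9, -0.4, -2.5]
width: 0.055
```

```bash
python3 -c "
from h import *
print(get_state()['tool_rot'][:,0].round(4))
plan([.6702,.0350,.0725],87.6,step=.015)"
```

```text
[-0.0045 -0.0093 -0.9999]
from [0.6691, 0.0351, 0.0735] jaw -92.29 rows 1 roll/row 0.004
[[0.003, 0.0, -0.004]]
```

Excellent. Lower the last 2–3 mm and release, then rise.

Emit:
drive_tool --fingers '[1,1,1,1,1]' --pt "0.008 0 -0.004" --pt "0 0 0" --pt "0 0 0" --pt "0 0 0" --pt "0 0 0" --roll '[0,0,0,0,0]'

```text
time: 37.27
tcp_pos: [0.6704, 0.0352, 0.0715]
tool_rot: [[-0.004, -0.04, -0.999], [-0.009, -0.999, 0.04], [-1.0, 0.009, 0.004]]
ft_force: [-0.6, 0.6, -1.6]
width: 0.0556
```

Emit:
drive_tool --fingers '[-1,-1,-1,-1,-1]' --pt "0 0 0" --pt "0 0 0" --pt "0 0 0" --pt "0 0 0" --pt "0 0 0" --roll '[0,0,0,0,0]'

```text
time: 37.68
tcp_pos: [0.6716, 0.035, 0.0722]
tool_rot: [[-0.002, -0.04, -0.999], [-0.009, -0.999, 0.04], [-1.0, 0.01, 0.002]]
ft_force: [0.4, 0.2, 0.3]
width: 0.0852
```

Emit:
drive_tool --fingers '[-1,-1,-1,-1,-1]' --pt "-0.05 0 0" --pt "-0.1 0 0" --pt "-0.13 0 0" --pt "-0.13 0 0" --pt "-0.13 0 0" --roll '[0,0,0,0,0]'

```text
time: 38.1
tcp_pos: [0.665, 0.0367, 0.2281]
tool_rot: [[-0.025, -0.04, -0.999], [-0.008, -0.999, 0.04], [-1.0, 0.009, 0.025]]
ft_force: [-0.1, 0.0, 0.9]
width: 0.0856
```

Emit:
drive_tool --fingers '[-1,-1,-1,-1,-1]' --pt "0 0 0" --pt "0 0 0" --pt "0 0 0" --pt "0 0 0" --pt "0 0 0" --roll '[0,0,0,0,0]'

```text
time: 38.52
tcp_pos: [0.6706, 0.0366, 0.2392]
tool_rot: [[-0.006, -0.04, -0.999], [-0.009, -0.999, 0.04], [-1.0, 0.009, 0.006]]
ft_force: [-0.4, -0.0, 0.3]
width: 0.0856
```

```bash
python3 - <<'E'
from h import *
im,c,s=shot('wrist','w8.png')
print(s['tcp_pos'].round(4),s['tool_rot'].round(4).tolist())
h=cv2.cvtColor(im,cv2.COLOR_BGR2HSV)
w=(h[...,1]<45)&(h[...,2]>175);w[:,:230]=0;w[:,440:]=0
print('upper',rect(w,c,.08))
w=(h[...,1]<45)&(h[...,2]>80);w[:,:230]=0;w[:,440:]=0
w=cv2.morphologyEx(w.astype(np.uint8),cv2.MORPH_OPEN,np.ones((9,9)));print('all',rect(w,c,.08))
plan([.45,.33,.28],115)
E
```

```text
[0.6706 0.0366 0.2392] [[-0.0062, -0.04, -0.9992], [-0.0092, -0.9992, 0.04], [-0.9999, 0.0095, 0.0058]]
upper [663.4  36.6 111.   53.7  -2. ]
all [666.   36.2 115.9  56.   -2.2]
from [0.6703, 0.0366, 0.2388] jaw -92.29 rows 10 roll/row -0.091
[[-0.014, -0.095, 0.077], [-0.014, -0.098, 0.073], [-0.014, -0.102, 0.068], [-0.014, -0.105, 0.063], [-0.014, -0.108, 0.058], [-0.014, -0.11, 0.053], [-0.014, -0.113, 0.048], [-0.014, -0.115, 0.042], [-0.014, -0.117, 0.037], [-0.014, -0.118, 0.031]]
```

Emit:
drive_tool --fingers '[-1,-1,-1,-1,-1]' --pt "-0.01 -0.06 0.03" --pt "-0.01 -0.12 0.055" --pt "-0.01 -0.12 0.055" --pt "-0.01 -0.12 0.055" --pt "-0.01 -0.12 0.055" --roll '[0,0,0,0,0]'

```text
time: 38.98
tcp_pos: [0.6007, 0.1975, 0.2442]
tool_rot: [[-0.018, -0.052, -0.998], [-0.014, -0.999, 0.053], [-1.0, 0.015, 0.017]]
ft_force: [1.2, 0.5, -0.5]
width: 0.0855
```

Emit:
drive_tool --fingers '[-1,-1,-1,-1,-1]' --pt "-0.01 -0.12 0.055" --pt "-0.01 -0.12 0.055" --pt "-0.01 -0.12 0.055" --pt "-0.01 -0.12 0.055" --pt "-0.01 -0.12 0.055" --roll '[0,0,0,0,0]'

```text
time: 39.4
tcp_pos: [0.5201, 0.3881, 0.251]
tool_rot: [[-0.03, -0.054, -0.998], [-0.02, -0.998, 0.055], [-0.999, 0.021, 0.029]]
ft_force: [1.5, 0.5, -0.8]
width: 0.0855
```

Emit:
drive_tool --fingers '[-1,-1,-1,-1,-1]' --pt "0 -0.06 0.03" --pt "0 -0.02 0.0" --pt "0 0 0" --pt "0 0 0" --pt "0 0 0" --roll '[0,0,0,0,0]'

```text
time: 39.82
tcp_pos: [0.506, 0.4194, 0.245]
tool_rot: [[-0.039, -0.045, -0.998], [-0.023, -0.999, 0.046], [-0.999, 0.024, 0.038]]
ft_force: [0.1, -1.3, 0.3]
width: 0.0852
```

Emit:
drive_tool --fingers '[-1,-1,-1,-1,-1]' --pt "0 0 0" --pt "0 0 0" --pt "0 0 0" --pt "0 0 0" --pt "0 0 0" --roll '[0,0,0,0,0]'

```text
time: 40.23
tcp_pos: [0.5089, 0.4134, 0.2442]
tool_rot: [[-0.04, -0.052, -0.998], [-0.025, -0.998, 0.053], [-0.999, 0.027, 0.038]]
ft_force: [-0.6, 0.6, 0.4]
width: 0.0851
```

```bash
python3 - <<'E'
from h import *
im,c,s=shot('wrist','w9.png')
print(s['tcp_pos'].round(4),s['tool_rot'].round(4).tolist())
h=cv2.cvtColor(im,cv2.COLOR_BGR2HSV)
m=(h[...,1]>150)&(h[...,2]<150)&(h[...,2]>25)
n,l,st,ce=cv2.connectedComponentsWithStats(m.astype(np.uint8))
for i in range(1,n):
    if st[i,4]>400: print(st[i],onz(c,ce[i],.025).round(3)[0,:2],rect(l==i,c,.028))
E
```

```text
[0.5089 0.4134 0.2442] [[-0.0398, -0.0522, -0.9978], [-0.0251, -0.9983, 0.0532], [-0.9989, 0.0272, 0.0384]]
```

View pics/w9.png

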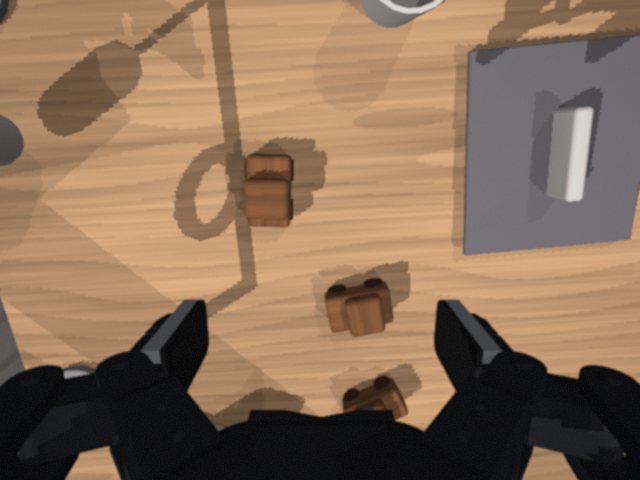

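```bash
python3 - <<'E'
from h import *
im=cv2.imread('pics/w9.png')
st=dict(tcp_pos=[.5089,.4134,.2442],tool_rot=np.array([[-0.0398,-0.0522,-0.9978],[-0.0251,-0.9983,0.0532],[-0.9989,0.0272,0.0384]]))
c=cam('wrist',st)
cr=im[130:250,225:315];h=cv2.cvtColor(cr,cv2.COLOR_BGR2HSV);print(h[60,45],h[60,5],h[20,80])
m=np.zeros(im.shape[:2],np.uint8);m[130:250,225:315]=((h[...,1]>125)&(h[...,2]<165)&(h[...,0]<13))
m=cv2.morphologyEx(m,cv2.MORPH_OPEN,np.ones((5,5)))
print(cv2.boundingRect(m),[rect(m,c,z).tolist() for z in(.02,.028,.043)])
print(onz(c,[(250,155),(291,155),(248,225),(291,226)],.028).round(4)[:,:2].tolist())
cv2.imwrite('pics/w9c.png',cv2.resize(np.hstack([cr,cv2.cvtColor(m[130:250,225:315]*255,cv2.COLOR_GRAY2BGR)]),None,fx=4,fy=4,interpolation=2))
E
```

```text
[ 11 140 140] [ 14 110 107] [ 14 108 128]
(244, 154, 49, 73) [[521.3, 456.8, 66.5, 44.0, -5.5], [522.6, 455.8, 65.0, 43.0, -5.5], [525.2, 453.9, 62.1, 41.1, -5.5]]
[[0.5553, 0.4683], [0.5533, 0.4324], [0.492, 0.4771], [0.4886, 0.4374]]
```

View pics/w9c.png

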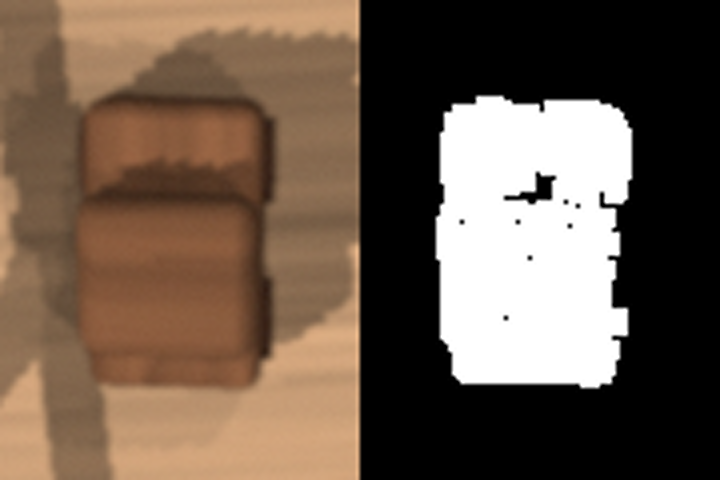

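Emit:
drive_tool --fingers '[-1,-1,-1,-1,-1]' --pt "0.05 -0.03 -0.01" --pt "0.09 -0.05 -0.015" --pt "0.09 -0.05 -0.015" --pt "0.09 -0.01 0" --pt "0.05 0 0" --roll '[0.03,0.03,0,0,0]'

```text
time: 40.7
tcp_pos: [0.5253, 0.4573, 0.1311]
tool_rot: [[-0.028, -0.091, -0.995], [-0.016, -0.996, 0.092], [-0.999, 0.019, 0.026]]
ft_force: [-0.9, 0.2, -1.0]
width: 0.0857
```

Emit:
drive_tool --fingers '[-1,-1,-1,-1,-1]' --pt "0.03 0 0" --pt "0 0 0" --pt "0 0 0" --pt "0 0 0" --pt "0 0 0" --roll '[0,0,0,0,0]'

```text
time: 41.12
tcp_pos: [0.5224, 0.4572, 0.1147]
tool_rot: [[-0.035, -0.092, -0.995], [-0.021, -0.995, 0.093], [-0.999, 0.024, 0.033]]
ft_force: [0.8, -0.2, -0.3]
width: 0.0852
```

```bash
python3 - <<'E'
from h import *
im,c,s=shot('wrist','w10.png');print(s['tool_rot'][:,0].round(4))
h=cv2.cvtColor(im,cv2.COLOR_BGR2HSV)
m=((h[...,1]>125)&(h[...,2]<165)&(h[...,0]<13)).astype(np.uint8)
m=cv2.morphologyEx(m,cv2.MORPH_OPEN,np.ones((5,5)))
n,l,st,ce=cv2.connectedComponentsWithStats(m)
for i in range(1,n):
    if st[i,4]>2500: print(st[i],[rect(l==i,c,z).tolist() for z in(.02,.028,.043)])
plan([.522,.456,.031],85,step=.015)
E
```

```text
[-0.0347 -0.0208 -0.9992]
[ 285  192   72  108 6768] [[520.9, 456.2, 69.0, 42.7, -5.2], [523.6, 456.1, 66.5, 41.1, -5.2], [528.6, 456.0, 61.8, 38.2, -5.2]]
from [0.5226, 0.4573, 0.1151] jaw -95.29 rows 6 roll/row -0.002
[[0.047, -0.0, -0.001], [0.047, -0.0, -0.001], [0.047, -0.0, -0.001], [0.047, -0.0, -0.001], [0.047, -0.0, -0.001], [0.047, -0.0, -0.001]]
```

Well aligned (0.522, 0.456, −5.2°). Descend and grip.

Emit:
drive_tool --fingers '[-1,-1,-1,-1,-1]' --pt "0.05 0 0" --pt "0.06 0 0" --pt "0.06 0 0" --pt "0.05 0 0" --pt "0.03 0 0" --roll '[0,0,0,0,0]'

```text
time: 41.58
tcp_pos: [0.5274, 0.4603, 0.0488]
tool_rot: [[-0.017, -0.094, -0.995], [-0.008, -0.996, 0.094], [-1.0, 0.01, 0.016]]
ft_force: [0.1, -0.9, -1.1]
width: 0.0852
```

Emit:
drive_tool --fingers '[-1,-1,-1,-1,-1]' --pt "0.015 0 0.01" --pt "0 0 0" --pt "0 0 0" --pt "0 0 0" --pt "0 0 0" --roll '[0,0,0,0,0]'

```text
time: 42.0
tcp_pos: [0.5253, 0.4612, 0.0466]
tool_rot: [[-0.015, -0.094, -0.995], [-0.007, -0.996, 0.094], [-1.0, 0.008, 0.014]]
ft_force: [0.2, 0.0, -0.5]
width: 0.0857
```

Emit:
drive_tool --fingers '[-1,-1,-1,-1,-1]' --pt "0.015 0.008 0.006" --pt "0.02 0.008 0.004" --pt "0.02 0 0" --pt "0.004 0 0" --pt "0 0 0" --roll '[0,0,0,0,0]'

```text
time: 42.42
tcp_pos: [0.5224, 0.457, 0.0294]
tool_rot: [[-0.012, -0.094, -0.995], [-0.004, -0.996, 0.094], [-1.0, 0.005, 0.011]]
ft_force: [0.1, 0.4, -0.7]
width: 0.0855
```

Emit:
drive_tool --fingers '[1,1,1,1,1]' --pt "0 0 0" --pt "0 0 0" --pt "0 0 0" --pt "0 0 0" --pt "0 0 0" --roll '[0,0,0,0,0]' --grip_force 30

```text
time: 42.83
tcp_pos: [0.5224, 0.4569, 0.029]
tool_rot: [[-0.012, -0.094, -0.995], [-0.005, -0.996, 0.094], [-1.0, 0.006, 0.012]]
ft_force: [0.1, -0.4, -1.1]
width: 0.0393
```

Emit:
drive_tool --fingers '[1,1,1,1,1]' --pt "0 0 0" --pt "0 0 0" --pt "0 0 0" --pt "-0.02 0 0" --pt "-0.02 0 0" --roll '[0,0,0,0,0]'

```text
time: 43.25
tcp_pos: [0.5215, 0.4562, 0.0401]
tool_rot: [[-0.015, -0.094, -0.995], [-0.007, -0.996, 0.094], [-1.0, 0.008, 0.014]]
ft_force: [-0.6, -0.9, -0.8]
width: 0.0393
```

Emit:
drive_tool --fingers '[1,1,1,1,1]' --pt "-0.05 0 0" --pt "-0.09 0 0" --pt "-0.1 0 0" --pt "-0.09 0 0" --pt "-0.05 0 0" --roll '[0,0,0,0,0]'

```text
time: 43.67
tcp_pos: [0.5206, 0.4551, 0.1567]
tool_rot: [[-0.022, -0.094, -0.995], [-0.012, -0.995, 0.094], [-1.0, 0.014, 0.02]]
ft_force: [0.1, 0.1, -0.4]
width: 0.0398
```

```bash
python3 - <<'E'
from h import *
plan([.512,-.207,.17],88.8,step=.033)
E
```

```text
from [0.5206, 0.4551, 0.1567] jaw -95.4 rows 21 roll/row -0.007
[[-0.001, 0.105, -0.009], [-0.001, 0.105, -0.008], [-0.001, 0.105, -0.008], [-0.001, 0.105, -0.007], [-0.001, 0.105, -0.007], [-0.001, 0.105, -0.007], [-0.001, 0.105, -0.006], [-0.001, 0.105, -0.006], [-0.001, 0.105, -0.006], [-0.001, 0.105, -0.005], [-0.001, 0.105, -0.005], [-0.001, 0.105, -0.004], [-0.001, 0.105, -0.004], [-0.001, 0.105, -0.004], [-0.001, 0.105, -0.003], [-0.001, 0.105, -0.003], [-0.001, 0.105, -0.003], [-0.001, 0.105, -0.002], [-0.001, 0.105, -0.002], [-0.001, 0.105, -0.002], [-0.001, 0.105, -0.001]]
```

Emit:
drive_tool --fingers '[1,1,1,1,1]' --pt "-0.004 0.06 -0.008" --pt "-0.004 0.1 -0.008" --pt "-0.004 0.105 -0.008" --pt "-0.004 0.105 -0.007" --pt "-0.004 0.105 -0.007" --roll '[-0.01,-0.01,-0.01,-0.01,-0.01]'

```text
time: 44.08
tcp_pos: [0.5247, 0.3177, 0.1749]
tool_rot: [[-0.005, -0.059, -0.998], [0.002, -0.998, 0.059], [-1.0, -0.002, 0.005]]
ft_force: [-0.1, 0.1, -0.8]
width: 0.0395
```

Emit:
drive_tool --fingers '[1,1,1,1,1]' --pt "-0.004 0.105 -0.006" --pt "-0.004 0.105 -0.006" --pt "-0.004 0.105 -0.006" --pt "-0.004 0.105 -0.006" --pt "-0.004 0.105 -0.005" --roll '[-0.01,-0.01,-0.01,-0.01,-0.01]'

```text
time: 44.5
tcp_pos: [0.5253, 0.1532, 0.1853]
tool_rot: [[0.001, -0.03, -1.0], [0.003, -1.0, 0.03], [-1.0, -0.003, -0.001]]
ft_force: [0.8, -0.1, -0.2]
width: 0.0398
```

Emit:
drive_tool --fingers '[1,1,1,1,1]' --pt "0 0.105 -0.004" --pt "0 0.105 -0.004" --pt "0 0.105 -0.004" --pt "0 0.105 -0.003" --pt "0 0.105 -0.003" --roll '[-0.01,-0.01,-0.01,-0.01,-0.01]'

```text
time: 44.92
tcp_pos: [0.5274, -0.0119, 0.1897]
tool_rot: [[0.007, -0.001, -1.0], [0.003, -1.0, 0.001], [-1.0, -0.003, -0.007]]
ft_force: [-0.3, -0.1, -1.8]
width: 0.0393
```

```bash
python3 - <<'E'
from h import *
print(get_state()['tool_rot'][:,0].round(4))
plan([.512,-.207,.16],88.8,step=.033)
E
```

```text
[ 0.0075  0.003  -1.    ]
from [0.5274, -0.0119, 0.1897] jaw -90.07 rows 6 roll/row 0.006
[[0.016, 0.108, 0.009], [0.016, 0.108, 0.008], [0.016, 0.108, 0.008], [0.016, 0.109, 0.007], [0.016, 0.109, 0.007], [0.016, 0.109, 0.007]]
```

Emit:
drive_tool --fingers '[1,1,1,1,1]' --pt "0.016 0.108 0.009" --pt "0.016 0.108 0.008" --pt "0.016 0.108 0.008" --pt "0.016 0.1 0.008" --pt "0.016 0.08 0.007" --roll '[0.012,0.012,0.012,0,0]'

```text
time: 45.33
tcp_pos: [0.5151, -0.1726, 0.1703]
tool_rot: [[0.018, -0.021, -1.0], [-0.001, -1.0, 0.021], [-1.0, 0.0, -0.018]]
ft_force: [0.0, -0.7, -0.9]
width: 0.0394
```

Emit:
drive_tool --fingers '[1,1,1,1,1]' --pt "0 0.04 0.003" --pt "0 0 0" --pt "0 0 0" --pt "0 0 0" --pt "0 0 0" --roll '[0,0,0,0,0]'

```text
time: 45.75
tcp_pos: [0.5136, -0.1886, 0.1722]
tool_rot: [[0.02, -0.027, -0.999], [-0.002, -1.0, 0.027], [-1.0, 0.001, -0.02]]
ft_force: [-1.0, 1.0, -0.3]
width: 0.0396
```

```bash
python3 - <<'E'
from h import *
print(get_state()['tool_rot'][:,0].round(4))
plan([.512,-.207,.11],88.8,step=.033)
E
```

```text
[ 0.0195 -0.002  -0.9998]
from [0.5136, -0.1886, 0.1722] jaw -91.56 rows 2 roll/row -0.006
[[0.104, 0.031, 0.004], [0.104, 0.031, 0.004]]
```

Emit:
drive_tool --fingers '[1,1,1,1,1]' --pt "0.03 0.03 0.002" --pt "0.05 0.03 0.002" --pt "0.05 0 0" --pt "0.04 0 0" --pt "0.02 0 0" --roll '[0,0,0,0,0]'

```text
time: 46.17
tcp_pos: [0.5161, -0.2045, 0.1146]
tool_rot: [[0.025, -0.019, -1.0], [-0.004, -1.0, 0.018], [-1.0, 0.004, -0.025]]
ft_force: [-0.8, -0.1, -1.6]
width: 0.0396
```

Emit:
drive_tool --fingers '[1,1,1,1,1]' --pt "0 0 0" --pt "0 0 0" --pt "0 0 0" --pt "0 0 0" --pt "0 0 0" --roll '[0,0,0,0,0]'

```text
time: 46.58
tcp_pos: [0.5157, -0.2028, 0.1134]
tool_rot: [[0.023, -0.016, -1.0], [-0.003, -1.0, 0.016], [-1.0, 0.002, -0.023]]
ft_force: [-0.4, -0.4, -0.8]
width: 0.0396
```

```bash
python3 - <<'E'
from h import *
print(get_state()['tool_rot'][:,0].round(4))
plan([.512,-.207,.037],88.8,step=.01)
E
```

```text
[ 0.0229 -0.0028 -0.9997]
from [0.5157, -0.2028, 0.1134] jaw -90.9 rows 8 roll/row 0.001
[[0.032, 0.002, 0.002], [0.032, 0.002, 0.002], [0.032, 0.002, 0.002], [0.032, 0.002, 0.002], [0.032, 0.002, 0.002], [0.032, 0.002, 0.002], [0.032, 0.002, 0.002], [0.032, 0.002, 0.002]]
```

Emit:
drive_tool --fingers '[1,1,1,1,1]' --pt "0.02 0.008 0.004" --pt "0.04 0.006 0.004" --pt "0.04 0 0.002" --pt "0.04 0 0.002" --pt "0.03 0 0" --roll '[0,0,0,0,0]'

```text
time: 47.0
tcp_pos: [0.5169, -0.2099, 0.0645]
tool_rot: [[0.033, -0.015, -0.999], [-0.009, -1.0, 0.015], [-0.999, 0.008, -0.033]]
ft_force: [-0.1, 0.5, -2.1]
width: 0.0395
```

Emit:
drive_tool --fingers '[1,1,1,1,1]' --pt "0.02 0 0" --pt "0.02 0 0" --pt "0.01 0 0" --pt "0 0 0" --pt "0 0 0" --roll '[0,0,0,0,0]'

```text
time: 47.42
tcp_pos: [0.5168, -0.2102, 0.0466]
tool_rot: [[0.031, -0.015, -0.999], [-0.008, -1.0, 0.015], [-0.999, 0.007, -0.031]]
ft_force: [0.2, -0.0, -1.1]
width: 0.0393
```

Emit:
drive_tool --fingers '[1,1,1,1,1]' --pt "0.015 0 0" --pt "0.015 0 0" --pt "0.004 0 0" --pt "0 0 0" --pt "0 0 0" --roll '[0,0,0,0,0]'

```text
time: 47.83
tcp_pos: [0.5182, -0.2108, 0.0369]
tool_rot: [[0.033, -0.015, -0.999], [-0.009, -1.0, 0.015], [-0.999, 0.009, -0.033]]
ft_force: [-0.2, 0.8, 0.1]
width: 0.0396
```

Emit:
drive_tool --fingers '[1,1,1,1,1]' --pt "0 0 0" --pt "0 0 0" --pt "0 0 0" --pt "0 0 0" --pt "0 0 0" --roll '[0,0,0,0,0]'

```text
time: 48.25
tcp_pos: [0.5186, -0.211, 0.0373]
tool_rot: [[0.034, -0.015, -0.999], [-0.01, -1.0, 0.015], [-0.999, 0.009, -0.034]]
ft_force: [0.3, 0.4, -1.0]
width: 0.0395
```

Emit:
drive_tool --fingers '[-0.12,-0.12,-0.12,-0.12,-0.12]' --pt "0 0 0" --pt "0 0 0" --pt "0 0 0" --pt "0 0 0" --pt "0 0 0" --roll '[0,0,0,0,0]'

```text
time: 48.67
tcp_pos: [0.519, -0.2112, 0.0376]
tool_rot: [[0.035, -0.015, -0.999], [-0.01, -1.0, 0.015], [-0.999, 0.01, -0.035]]
ft_force: [0.5, 0.1, 0.4]
width: 0.0479
```

Emit:
drive_tool --fingers '[-0.12,-0.12,-0.12,-0.12,-0.12]' --pt "-0.03 0 0" --pt "-0.06 0 0" --pt "-0.1 0 0" --pt "-0.12 0 0" --pt "-0.12 0 0" --roll '[0,0,0,0,0]'

```text
time: 49.08
tcp_pos: [0.509, -0.207, 0.1649]
tool_rot: [[0.02, -0.015, -1.0], [-0.001, -1.0, 0.015], [-1.0, 0.001, -0.02]]
ft_force: [0.8, -0.4, 0.0]
width: 0.0475
```

Emit:
drive_tool --fingers '[-1,-1,-1,-1,-1]' --pt "-0.12 -0.04 0" --pt "-0.12 -0.12 0" --pt "-0.06 -0.12 0" --pt "0 -0.12 0" --pt "0 -0.12 0" --roll '[0,0,0,0,0]'

```text
time: 49.5
tcp_pos: [0.5147, -0.0614, 0.2646]
tool_rot: [[0.04, -0.025, -0.999], [-0.012, -1.0, 0.025], [-0.999, 0.011, -0.041]]
ft_force: [0.2, -0.6, -0.6]
width: 0.0853
```

Emit:
drive_tool --fingers '[-1,-1,-1,-1,-1]' --pt "0 -0.06 0" --pt "0 -0.02 0" --pt "0 0 0" --pt "0 0 0" --pt "0 0 0" --roll '[0,0,0,0,0]'

```text
time: 49.92
tcp_pos: [0.5144, -0.0312, 0.2688]
tool_rot: [[0.045, -0.018, -0.999], [-0.011, -1.0, 0.018], [-0.999, 0.011, -0.046]]
ft_force: [-0.3, -0.6, 0.4]
width: 0.0854
```

```bash
python3 - <<'E'
from h import *
im,c,s=shot('wrist','w11.png');print(s['tcp_pos'].round(4),s['tool_rot'].round(4).tolist())
E
```

```text
[ 0.5144 -0.0312  0.2688] [[0.0455, -0.0184, -0.9988], [-0.0115, -0.9998, 0.0179], [-0.9989, 0.0106, -0.0457]]
```

View pics/w11.png

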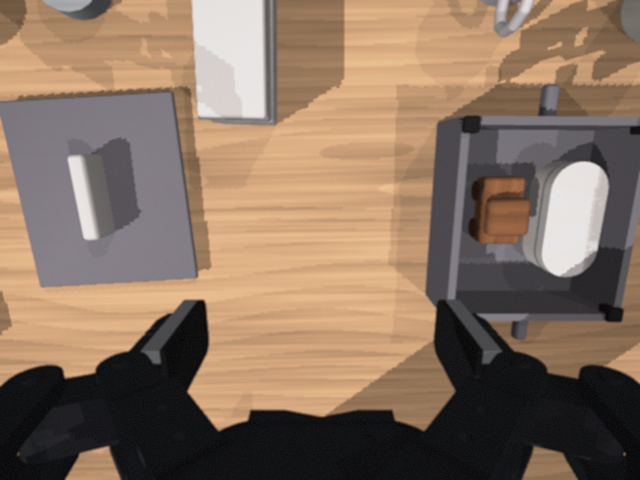

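Emit:
drive_tool --fingers '[-1,-1,-1,-1,-1]' --pt "0 -0.08 0" --pt "0 -0.12 0" --pt "0 -0.12 0" --pt "0 -0.12 0" --pt "0 -0.12 0" --roll '[0,0,0,0,0]'

```text
time: 50.38
tcp_pos: [0.5212, 0.1281, 0.2651]
tool_rot: [[0.044, -0.039, -0.998], [-0.018, -0.999, 0.038], [-0.999, 0.016, -0.045]]
ft_force: [1.0, -0.3, 0.2]
width: 0.0852
```

Emit:
drive_tool --fingers '[-1,-1,-1,-1,-1]' --pt "0 -0.12 0" --pt "0 -0.08 0" --pt "0 0 -0.12" --pt "0 0 -0.12" --pt "0 0 0.12" --roll '[0,0,0,0,0]'

```text
time: 50.8
tcp_pos: [0.5702, 0.1919, 0.2609]
tool_rot: [[0.044, -0.039, -0.998], [-0.018, -0.999, 0.039], [-0.999, 0.016, -0.045]]
ft_force: [1.5, 0.4, 0.5]
width: 0.0849
```

Emit:
drive_tool --fingers '[-1,-1,-1,-1,-1]' --pt "0 0 0.12" --pt "0 0 0" --pt "0 0 0" --pt "0 0 0" --pt "0 0 0" --roll '[0,0,0,0,0]'

```text
time: 51.22
tcp_pos: [0.5333, 0.1882, 0.253]
tool_rot: [[0.031, -0.046, -0.998], [-0.022, -0.999, 0.045], [-0.999, 0.02, -0.032]]
ft_force: [0.2, 0.1, 0.4]
width: 0.0855
```

```bash
cat > lid.py <<'E'
from h import *
im,c,s=shot('wrist','w12.png');print(s['tcp_pos'].round(4),s['tool_rot'][:,0].round(4))
h=cv2.cvtColor(im,cv2.COLOR_BGR2HSV)
w=((h[...,1]<45)&(h[...,2]>150)).astype(np.uint8);w[300:]=0
g=((h[...,1]<70)&(h[...,2]>60)&(h[...,2]<135)).astype(np.uint8);g[300:]=0
n,l,st,ce=cv2.connectedComponentsWithStats(w)
for i in range(1,n):
    if st[i,4]>500: print('white',st[i],rect(l==i,c,.048))
g=cv2.morphologyEx(g,cv2.MORPH_CLOSE,np.ones((25,25)))
n,l,st,ce=cv2.connectedComponentsWithStats(g)
for i in range(1,n):
    if st[i,4]>8000: print('grey',st[i],rect(l==i,c,.015))
E
python3 lid.py
```

```text
[0.5333 0.1882 0.253 ] [ 0.0313 -0.0218 -0.9993]
white [  57    0   93   90 1122] [685.  351.6  72.6  65.1  87.8]
white [275   0  64  20 918] [704.4 188.2  49.6  13.5  87.7]
white [ 477    0   79   44 2049] [688.8  20.5  61.1  31.2  87.7]
white [ 471   81   76   47 2792] [625.6  22.6  61.5  36.   88.8]
white [ 306  169   23   87 1384] [541.  187.6  77.7  14.5   2.1]
grey [  62    0  114   93 8202] [691.7 355.2  96.8  74.2  87.8]
grey [  220   100   186   200 32497] [541.7 187.  186.7 167.6   2.2]
```

Emit:
drive_tool --fingers '[-1,-1,-1,-1,-1]' --pt "0 0 0.13" --pt "0 0 0.13" --pt "0 0 -0.13" --pt "0 0 -0.13" --pt "0 0 0" --roll '[0,0,0,0,0]'

```text
time: 51.68
tcp_pos: [0.511, 0.1807, 0.2406]
tool_rot: [[-0.002, -0.047, -0.999], [-0.03, -0.998, 0.047], [-1.0, 0.03, 0.0]]
ft_force: [1.0, 0.2, 0.5]
width: 0.0853
```

Emit:
drive_tool --fingers '[-1,-1,-1,-1,-1]' --pt "0 0 0" --pt "0 0 0" --pt "0 0 0" --pt "0 0 0" --pt "0 0 0" --roll '[-0.08,-0.08,0,0,0]'

```text
time: 52.1
tcp_pos: [0.5144, 0.1794, 0.2416]
tool_rot: [[0.001, 0.034, -0.999], [-0.03, -0.999, -0.034], [-1.0, 0.03, -0.0]]
ft_force: [0.5, -0.2, -0.6]
width: 0.0854
```

```bash
python3 - <<'E'
from h import *
print(get_state()['tool_rot'][:,0].round(4))
plan([.5413,.1875,.12],92.1,step=.025)
E
```

```text
[ 0.0014 -0.0297 -0.9996]
from [0.5144, 0.1794, 0.2416] jaw -88.05 rows 5 roll/row -0.001
[[0.081, -0.007, -0.018], [0.081, -0.007, -0.018], [0.081, -0.007, -0.018], [0.081, -0.007, -0.018], [0.081, -0.007, -0.018]]
```

Emit:
drive_tool --fingers '[-1,-1,-1,-1,-1]' --pt "0.06 -0.012 -0.018" --pt "0.08 -0.012 -0.018" --pt "0.08 -0.012 -0.018" --pt "0.07 -0.008 -0.018" --pt "0.05 -0.005 -0.01" --roll '[0,0,0,0,0]'

```text
time: 52.52
tcp_pos: [0.5455, 0.1937, 0.1431]
tool_rot: [[0.017, 0.028, -0.999], [-0.026, -0.999, -0.029], [-1.0, 0.026, -0.017]]
ft_force: [-0.5, -0.2, 0.1]
width: 0.0853
```

Emit:
drive_tool --fingers '[-1,-1,-1,-1,-1]' --pt "0.03 0 0" --pt "0 0 0" --pt "0 0 0" --pt "0 0 0" --pt "0 0 0" --roll '[0,0,0,0,0]'

```text
time: 52.93
tcp_pos: [0.5451, 0.1933, 0.1323]
tool_rot: [[0.014, 0.026, -1.0], [-0.027, -0.999, -0.026], [-1.0, 0.027, -0.014]]
ft_force: [0.6, 0.2, -0.3]
width: 0.0851
```

```bash
python3 - <<'E'
from h import *
print(get_state()['tool_rot'][:,0].round(4))
plan([.5413,.1875,.036],92.1,step=.025)
E
python3 lid.py
```

```text
[ 0.0145 -0.0267 -0.9995]
from [0.5451, 0.1933, 0.1323] jaw -88.52 rows 4 roll/row -0.005
[[0.08, 0.003, 0.004], [0.08, 0.003, 0.004], [0.08, 0.003, 0.004], [0.08, 0.003, 0.004]]
[0.5451 0.1933 0.1323] [ 0.0145 -0.0267 -0.9995]
white [  0   0  58  47 674] [663.1 339.5  37.9   7.4 -56.7]
white [ 596    0   44  156 4214] [644.6  35.9  80.5  23.9  13.7]
white [ 314  198   27  102 2590] [549.5 188.1  61.7  14.9   2.2]
grey [  515     0   125   162 11064] [650.8  26.8  90.4  86.2  -2. ]
grey [  190   101   270   199 47335] [568.6 188.  166.7 132.1 -87.8]
```

Emit:
drive_tool --fingers '[-1,-1,-1,-1,-1]' --pt "0.04 0.006 0.005" --pt "0.06 0.006 0.005" --pt "0.06 0 0.005" --pt "0.05 0 0" --pt "0.03 0 0" --roll '[-0.02,0,0,0,0]'

```text
time: 53.4
tcp_pos: [0.5484, 0.1892, 0.0669]
tool_rot: [[0.032, 0.036, -0.999], [-0.023, -0.999, -0.037], [-0.999, 0.024, -0.031]]
ft_force: [0.4, 0.0, -0.9]
width: 0.0855
```

Emit:
drive_tool --fingers '[-1,-1,-1,-1,-1]' --pt "0.02 0 0" --pt "0.015 0 0" --pt "0 0 0" --pt "0 0 0" --pt "0 0 0" --roll '[0,0,0,0,0]'

```text
time: 53.82
tcp_pos: [0.5497, 0.1891, 0.0567]
tool_rot: [[0.033, 0.036, -0.999], [-0.022, -0.999, -0.037], [-0.999, 0.023, -0.033]]
ft_force: [-0.7, -0.9, 0.1]
width: 0.085
```

```bash
python3 - <<'E'
from h import *
print(get_state()['tool_rot'][:,0].round(4))
plan([.5413,.188,.034],92.1,step=.025)
E
```

```text
[ 0.0333 -0.0222 -0.9992]
from [0.5497, 0.1891, 0.0567] jaw -87.93 rows 1 roll/row -0.001
[[0.075, 0.001, 0.031]]
```

Emit:
drive_tool --fingers '[-1,-1,-1,-1,-1]' --pt "0.02 0.001 0.014" --pt "0.025 0.001 0.014" --pt "0.02 0 0.006" --pt "0.01 0 0" --pt "0 0 0" --roll '[0,0,0,0,0]'

```text
time: 54.23
tcp_pos: [0.5404, 0.1879, 0.0335]
tool_rot: [[0.037, 0.036, -0.999], [-0.021, -0.999, -0.037], [-0.999, 0.023, -0.036]]
ft_force: [0.6, -0.4, 0.2]
width: 0.0857
```

Emit:
drive_tool --fingers '[1,1,1,1,1]' --pt "0 0 0" --pt "0 0 0" --pt "0 0 0" --pt "0 0 0" --pt "0 0 0" --roll '[0,0,0,0,0]' --grip_force 60

```text
time: 54.65
tcp_pos: [0.5403, 0.1879, 0.0331]
tool_rot: [[0.036, 0.036, -0.999], [-0.022, -0.999, -0.037], [-0.999, 0.023, -0.035]]
ft_force: [0.4, -0.5, 0.3]
width: 0.0254
```

Emit:
drive_tool --fingers '[1,1,1,1,1]' --pt "0 0 0" --pt "0 0 0" --pt "0 0 0" --pt "0 0 0" --pt "0 0 0" --roll '[0,0,0,0,0]'

```text
time: 55.07
tcp_pos: [0.5404, 0.1881, 0.0342]
tool_rot: [[0.037, 0.036, -0.999], [-0.021, -0.999, -0.037], [-0.999, 0.022, -0.036]]
ft_force: [0.2, 0.4, -0.5]
width: 0.0147
```

```bash
python3 - <<'E'
from h import *
c=cam('wrist',dict(tcp_pos=[.5144,-.0312,.2688],tool_rot=np.array([[0.0455,-0.0184,-0.9988],[-0.0115,-0.9998,0.0179],[-0.9989,0.0106,-0.0457]])))
p=onz(c,[(471,123),(614,313)],.075)[:,:2];print(p.round(4).tolist(),p.mean(0).round(4))
c=cam('wrist',dict(tcp_pos=[.5425,.0229,.3375],tool_rot=np.array([[-0.0382,-0.0349,-0.9987],[-0.0038,-0.9994,0.0351],[-0.9993,0.0052,0.038]])))
p=onz(c,[(502,130),(614,285),(482,286)],.075)[:,:2];print(p.round(4).tolist(),p[:2].mean(0).round(4))
# refined gasket centroids in w6 and w11 (dark blobs)
for nm,tc,R,pts in (('w6',[.483,-.2206,.2411],[[-0.0166,-0.0284,-0.9995],[-0.0091,-0.9995,0.0286],[-0.9998,0.0096,0.0163]],[(230,65),(437,64),(245,283),(422,283)]),):
    im=cv2.imread(f'pics/{nm}.png');v=im.max(2);c=cam('wrist',dict(tcp_pos=tc,tool_rot=np.array(R)))
    for q in pts:
        x,y=q;s=(v[y-14:y+15,x-14:x+15]<38);yy,xx=np.nonzero(s);print(nm,q,(x-14+xx.min(),x-14+xx.max(),y-14+yy.min(),y-14+yy.max()))
plan([.52,.188,.16],92.1)
E
```

```text
[[0.5991, -0.1577], [0.4279, -0.3022]] [ 0.5135 -0.23  ]
[[0.5995, -0.158], [0.4278, -0.3015], [0.4321, -0.1539]] [ 0.5137 -0.2297]
w6 (230, 65) (np.int64(221), np.int64(241), np.int64(56), np.int64(77))
w6 (437, 64) (np.int64(425), np.int64(447), np.int64(55), np.int64(76))
w6 (245, 283) (np.int64(238), np.int64(253), np.int64(273), np.int64(291))
w6 (422, 283) (np.int64(411), np.int64(428), np.int64(272), np.int64(290))
from [0.5404, 0.1881, 0.0342] jaw -87.94 rows 4 roll/row -0.0
[[-0.105, 0.002, 0.013], [-0.105, 0.002, 0.013], [-0.105, 0.002, 0.013], [-0.105, 0.002, 0.013]]
```

Emit:
drive_tool --fingers '[1,1,1,1,1]' --pt "-0.03 0 0" --pt "-0.06 0 0" --pt "-0.09 0 0" --pt "-0.1 0 0" --pt "-0.1 0 0" --roll '[0,0,0,0,0]'

```text
time: 55.48
tcp_pos: [0.5301, 0.1887, 0.1455]
tool_rot: [[0.019, 0.036, -0.999], [-0.026, -0.999, -0.036], [-0.999, 0.026, -0.018]]
ft_force: [0.7, -0.2, -2.0]
width: 0.0153
```

Emit:
drive_tool --fingers '[1,1,1,1,1]' --pt "-0.1 0 0" --pt "-0.05 0 0" --pt "0 0 0" --pt "0 0 0" --pt "0 0 0" --roll '[0,0,0,0,0]'

```text
time: 55.9
tcp_pos: [0.5314, 0.1905, 0.2007]
tool_rot: [[0.03, 0.036, -0.999], [-0.023, -0.999, -0.037], [-0.999, 0.024, -0.029]]
ft_force: [0.4, 0.4, -2.2]
width: 0.0153
```

Emit:
drive_tool --fingers '[1,1,1,1,1]' --pt "0 0.04 0.004" --pt "0 0.08 0.006" --pt "0 0.09 0.006" --pt "0 0.09 0.006" --pt "0 0.09 0.006" --roll '[0.012,0.012,0.012,0.012,0.012]'

```text
time: 56.32
tcp_pos: [0.5206, 0.0718, 0.1954]
tool_rot: [[0.018, 0.011, -1.0], [-0.023, -1.0, -0.011], [-1.0, 0.023, -0.018]]
ft_force: [-0.9, -0.5, -2.7]
width: 0.0149
```

Emit:
drive_tool --fingers '[1,1,1,1,1]' --pt "0 0.09 0.006" --pt "0 0.09 0.006" --pt "0 0.09 0.006" --pt "0 0.09 0.006" --pt "0 0.09 0.005" --roll '[0.012,0.012,0.012,0.012,0.012]'

```text
time: 56.73
tcp_pos: [0.5029, -0.0717, 0.1896]
tool_rot: [[0.0, -0.023, -1.0], [-0.022, -1.0, 0.023], [-1.0, 0.022, -0.001]]
ft_force: [1.1, -1.0, -2.2]
width: 0.0149
```

Emit:
drive_tool --fingers '[1,1,1,1,1]' --pt "0 0.09 0.005" --pt "0 0.09 0.005" --pt "0 0.09 0.005" --pt "0 0.06 0.004" --pt "0 0.03 0" --roll '[0,0,0,0,0]'

```text
time: 57.15
tcp_pos: [0.4855, -0.1891, 0.1834]
tool_rot: [[-0.016, -0.027, -0.999], [-0.018, -0.999, 0.028], [-1.0, 0.019, 0.015]]
ft_force: [0.2, 0.7, -2.1]
width: 0.0152
```

```bash
python3 - <<'E'
from h import *
print(get_state()['tool_rot'][:,0].round(4))
plan([.512,-.231,.125],88.7,step=.015)
E
```

```text
[-0.0159 -0.0182 -0.9997]
from [0.4855, -0.1891, 0.1834] jaw -91.58 rows 6 roll/row -0.002
[[0.033, 0.022, -0.016], [0.033, 0.022, -0.016], [0.033, 0.022, -0.016], [0.033, 0.022, -0.016], [0.033, 0.022, -0.016], [0.033, 0.022, -0.016]]
```

Emit:
drive_tool --fingers '[1,1,1,1,1]' --pt "0.02 0.03 -0.02" --pt "0.03 0.03 -0.02" --pt "0.03 0.03 -0.02" --pt "0.03 0.025 -0.016" --pt "0.03 0.01 -0.005" --roll '[0,0,0,0,0]'

```text
time: 57.57
tcp_pos: [0.5086, -0.2312, 0.1355]
tool_rot: [[-0.019, -0.029, -0.999], [-0.016, -0.999, 0.03], [-1.0, 0.017, 0.018]]
ft_force: [0.4, -0.6, -2.0]
width: 0.0152
```

Emit:
drive_tool --fingers '[1,1,1,1,1]' --pt "0 0 0" --pt "0 0 0" --pt "0 0 0" --pt "0 0 0" --pt "0 0 0" --roll '[0,0,0,0,0]'

```text
time: 57.98
tcp_pos: [0.5076, -0.2283, 0.1312]
tool_rot: [[-0.025, -0.027, -0.999], [-0.012, -1.0, 0.027], [-1.0, 0.012, 0.025]]
ft_force: [0.6, 0.4, -2.4]
width: 0.0152
```

```bash
python3 - <<'E'
from h import *
print(get_state()['tool_rot'][:,0].round(4))
plan([.512,-.231,.118],88.7,step=.015)
im,c,s=shot('wrist','w13.png')
im2,c2,_=shot('top','t3.png')
cv2.imwrite('pics/j1.png',np.hstack([cv2.resize(im,(460,345)),cv2.resize(im2[190:300,365:475],(340,345),interpolation=2)]))
E
```

```text
[-0.025  -0.0116 -0.9996]
from [0.5076, -0.2283, 0.1312] jaw -91.55 rows 1 roll/row -0.008
[[0.044, 0.008, -0.016]]
```

View pics/j1.png

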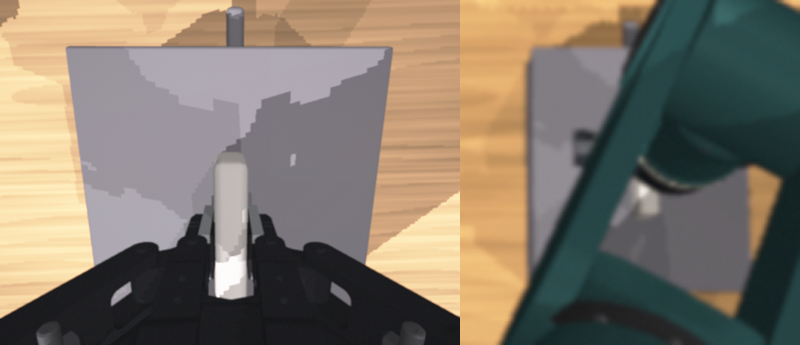

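Emit:
drive_tool --fingers '[1,1,1,1,1]' --pt "-0.05 0 0" --pt "0 0 0.05" --pt "0 0 0.05" --pt "0 0 0.05" --pt "0 0 0" --roll '[0,0,0,0,0]'

```text
time: 58.5
tcp_pos: [0.4616, -0.2264, 0.1497]
tool_rot: [[-0.022, -0.025, -0.999], [-0.014, -1.0, 0.025], [-1.0, 0.014, 0.021]]
ft_force: [-1.3, 0.2, -2.7]
width: 0.0151
```

Emit:
drive_tool --fingers '[1,1,1,1,1]' --pt "0 0 -0.02" --pt "0 0 -0.02" --pt "0 0 -0.02" --pt "0 0 -0.02" --pt "0 0 -0.02" --roll '[0,0,0,0,0]'

```text
time: 58.92
tcp_pos: [0.4944, -0.2276, 0.15]
tool_rot: [[-0.019, -0.027, -0.999], [-0.015, -1.0, 0.027], [-1.0, 0.015, 0.019]]
ft_force: [0.4, -0.2, -1.1]
width: 0.0153
```

Emit:
drive_tool --fingers '[1,1,1,1,1]' --pt "0 0 -0.02" --pt "0 0 0.05" --pt "0 0 0.05" --pt "0 0 0.05" --pt "0 0 0" --roll '[0,0,0,0,0]'

```text
time: 59.33
tcp_pos: [0.4604, -0.2271, 0.1498]
tool_rot: [[-0.016, -0.023, -1.0], [-0.016, -1.0, 0.024], [-1.0, 0.016, 0.016]]
ft_force: [-1.7, 1.4, -2.7]
width: 0.0147
```

Emit:
drive_tool --fingers '[1,1,1,1,1]' --pt "0 0 -0.02" --pt "0 0 -0.02" --pt "0 0 -0.02" --pt "0 0 -0.02" --pt "0 0 -0.02" --roll '[0,0,0,0,0]'

```text
time: 59.75
tcp_pos: [0.4939, -0.2283, 0.1496]
tool_rot: [[-0.014, -0.025, -1.0], [-0.016, -1.0, 0.026], [-1.0, 0.016, 0.014]]
ft_force: [-0.1, -0.8, -3.0]
width: 0.0156
```

Emit:
drive_tool --fingers '[1,1,1,1,1]' --pt "0 0 -0.02" --pt "0 0 -0.01" --pt "0 0 0" --pt "0 0 0" --pt "0 0 0" --roll '[0,0,0,0,0]'

```text
time: 60.17
tcp_pos: [0.5079, -0.2289, 0.1492]
tool_rot: [[-0.012, -0.023, -1.0], [-0.017, -1.0, 0.024], [-1.0, 0.017, 0.011]]
ft_force: [0.3, -0.3, -2.9]
width: 0.015
```

```bash
python3 - <<'E'
from h import *
print(get_state()['tool_rot'][:,0].round(4))
plan([.512,-.231,.118],88.7,step=.015)
E
```

```text
[-0.0119 -0.0171 -0.9998]
from [0.5079, -0.2289, 0.1492] jaw -91.34 rows 3 roll/row -0.0
[[0.035, 0.002, -0.005], [0.035, 0.002, -0.005], [0.035, 0.002, -0.005]]
```

Emit:
drive_tool --fingers '[1,1,1,1,1]' --pt "0.02 0.004 -0.006" --pt "0.03 0.003 -0.006" --pt "0.03 0 0" --pt "0.02 0 0" --pt "0 0 0" --roll '[0,0,0,0,0]'

```text
time: 60.58
tcp_pos: [0.5102, -0.2317, 0.116]
tool_rot: [[-0.013, -0.024, -1.0], [-0.017, -1.0, 0.024], [-1.0, 0.017, 0.012]]
ft_force: [-0.8, 0.6, -2.9]
width: 0.0152
```

```bash
python3 - <<'E'
from h import *
s=get_state();print(s['tool_rot'][:,0].round(4),s['ft_force'])
plan([.512,-.231,.106],88.7,step=.015)
E
```

```text
[-0.0128 -0.0168 -0.9998] [-0.75343011  0.61622501 -2.89888258]
from [0.5102, -0.2317, 0.116] jaw -91.37 rows 1 roll/row -0.002
[[0.033, -0.003, -0.007]]
```

Emit:
drive_tool --fingers '[1,1,1,1,1]' --pt "0.014 -0.002 -0.006" --pt "0.014 0 -0.004" --pt "0.005 0 0" --pt "0 0 0" --pt "0 0 0" --roll '[0,0,0,0,0]'

```text
time: 61.0
tcp_pos: [0.5126, -0.2312, 0.104]
tool_rot: [[-0.015, -0.024, -1.0], [-0.016, -1.0, 0.024], [-1.0, 0.016, 0.014]]
ft_force: [-1.5, -1.0, -0.7]
width: 0.0149
```

Emit:
drive_tool --fingers '[1,1,1,1,1]' --pt "0 0 0" --pt "0 0 0" --pt "0 0 0" --pt "0 0 0" --pt "0 0 0" --roll '[0,0,0,0,0]'

```text
time: 61.42
tcp_pos: [0.5132, -0.2314, 0.1049]
tool_rot: [[-0.013, -0.024, -1.0], [-0.017, -1.0, 0.024], [-1.0, 0.017, 0.013]]
ft_force: [-0.6, 0.1, -2.5]
width: 0.0151
```

Emit:
drive_tool --fingers '[0,0,0,0,0]' --pt "0 0 0" --pt "0 0 0" --pt "0 0 0" --pt "0 0 0" --pt "0 0 0" --roll '[0,0,0,0,0]'

```text
time: 61.83
tcp_pos: [0.5142, -0.232, 0.1061]
tool_rot: [[-0.011, -0.024, -1.0], [-0.018, -1.0, 0.024], [-1.0, 0.018, 0.01]]
ft_force: [0.1, 0.6, 0.1]
width: 0.0428
```

Emit:
drive_tool --fingers '[0,0,0,0,0]' --pt "-0.04 0 0" --pt "-0.08 0 0" --pt "-0.1 0 0" --pt "-0.1 0 0" --pt "-0.1 0 0" --roll '[0,0,0,0,0]'

```text
time: 62.25
tcp_pos: [0.5108, -0.2272, 0.2291]
tool_rot: [[-0.025, -0.024, -0.999], [-0.01, -1.0, 0.025], [-1.0, 0.01, 0.025]]
ft_force: [1.2, -0.6, 0.0]
width: 0.0429
```

Emit:
drive_tool --fingers '[1,1,1,1,1]' --pt "-0.05 0 0.05" --pt "0 0 0" --pt "0 0 0" --pt "0 0 0" --pt "0 0 0" --roll '[0,0,0,0,0]'

```text
time: 62.67
tcp_pos: [0.5001, -0.2286, 0.2517]
tool_rot: [[-0.013, -0.024, -1.0], [-0.016, -1.0, 0.025], [-1.0, 0.017, 0.013]]
ft_force: [-0.3, -0.7, 0.2]
width: -0.0
```

```bash
cat > lid2.py <<'E'
from h import *
import sys
im,c,s=shot('wrist',sys.argv[1]);print(s['tcp_pos'].round(4),s['tool_rot'].round(4).tolist())
h=cv2.cvtColor(im,cv2.COLOR_BGR2HSV)
g=((h[...,1]<70)&(h[...,2]>60)).astype(np.uint8);g[340:]=0
g=cv2.morphologyEx(g,cv2.MORPH_OPEN,np.ones((25,25)))
print(cv2.boundingRect(g),rect(g,c,.079))
im2,_,_=shot('scene')
cv2.imwrite('pics/j_'+sys.argv[1],np.hstack([cv2.resize(im,(400,300)),cv2.resize(im2[150:270,170:310],(350,300),interpolation=2)]))
E
python3 lid2.py w14.png
```

```text
[ 0.5001 -0.2286  0.2517] [[-0.013, -0.0244, -0.9996], [-0.0164, -0.9996, 0.0246], [-0.9998, 0.0167, 0.0126]]
(0, 0, 434, 313) [ 512.6 -231.7  188.3  168.2   -1. ]
```

View pics/j_w14.png

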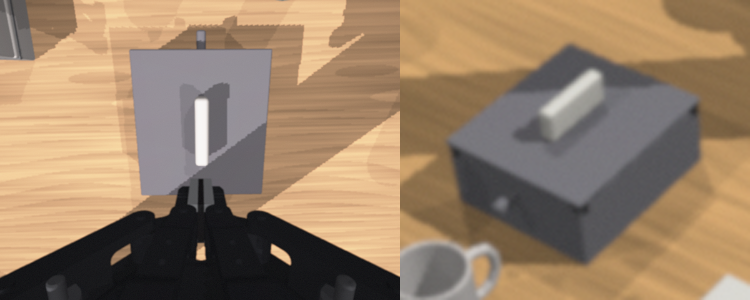

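```bash
python3 - <<'E'
from h import *
plan([.594,-.163,.125],step=.03)
E
```

```text
from [0.4999, -0.2284, 0.2512] jaw -91.39 rows 6 roll/row 0.0
[[0.069, -0.039, -0.052]]
```

Emit:
drive_tool --fingers '[1,1,1,1,1]' --pt "0.04 -0.045 -0.055" --pt "0.069 -0.045 -0.055" --pt "0.069 -0.045 -0.055" --pt "0.069 -0.045 -0.055" --pt "0.069 -0.04 -0.055" --roll '[0,0,0,0,0]'

```text
time: 63.18
tcp_pos: [0.5851, -0.1674, 0.1509]
tool_rot: [[-0.013, -0.029, -0.999], [-0.019, -0.999, 0.03], [-1.0, 0.019, 0.012]]
ft_force: [-0.1, -0.4, -0.3]
width: 0.0002
```

Emit:
drive_tool --fingers '[1,1,1,1,1]' --pt "0.04 -0.01 -0.02" --pt "0 0 0" --pt "0 0 0" --pt "0 0 0" --pt "0 0 0" --roll '[0,0,0,0,0]'

```text
time: 63.6
tcp_pos: [0.5888, -0.1616, 0.1302]
tool_rot: [[-0.026, -0.026, -0.999], [-0.014, -1.0, 0.026], [-1.0, 0.014, 0.025]]
ft_force: [0.3, 0.3, -0.6]
width: 0.0
```

```bash
python3 - <<'E'
from h import *
plan([.594,-.163,.105],step=.03)
E
```

```text
from [0.5888, -0.1616, 0.1302] jaw -91.48 rows 1 roll/row 0.0
[[0.084, 0.003, -0.019]]
```

Emit:
drive_tool --fingers '[1,1,1,1,1]' --pt "0.03 0.002 -0.012" --pt "0.03 0 -0.006" --pt "0.02 0 0" --pt "0.02 0 0" --pt "0.02 0 0" --roll '[0,0,0,0,0]'

```text
time: 64.02
tcp_pos: [0.595, -0.1664, 0.0961]
tool_rot: [[-0.018, -0.029, -0.999], [-0.017, -0.999, 0.029], [-1.0, 0.018, 0.017]]
ft_force: [0.8, -0.6, -0.7]
width: 0.0003
```

Emit:
drive_tool --fingers '[1,1,1,1,1]' --pt "0.02 0 0" --pt "0.02 0 0" --pt "0.02 0 0" --pt "0.02 0 0" --pt "0.02 0 0" --roll '[0,0,0,0,0]'

```text
time: 64.43
tcp_pos: [0.5953, -0.1664, 0.0901]
tool_rot: [[-0.012, -0.029, -1.0], [-0.019, -0.999, 0.029], [-1.0, 0.02, 0.012]]
ft_force: [-13.9, 6.3, 50.0]
width: 0.0001
```

Emit:
drive_tool --fingers '[1,1,1,1,1]' --pt "-0.03 0 0" --pt "-0.05 0 0" --pt "-0.03 0.0 0" --pt "0 0 0" --pt "0 0 0" --roll '[0,0,0,0,0]'

```text
time: 64.85
tcp_pos: [0.5958, -0.1656, 0.1275]
tool_rot: [[-0.008, -0.029, -1.0], [-0.021, -0.999, 0.029], [-1.0, 0.021, 0.008]]
ft_force: [0.0, 0.3, 0.5]
width: -0.0003
```

```bash
python3 - <<'E'
from h import *
plan([.591,-.303,.12],step=.028)
E
```

```text
from [0.5958, -0.1656, 0.1275] jaw -91.64 rows 5 roll/row 0.0
[[0.007, 0.092, 0.001]]
```

Emit:
drive_tool --fingers '[1,1,1,1,1]' --pt "0 0.06 0" --pt "0 0.1 0" --pt "0 0.11 0.001" --pt "0 0.1 0.001" --pt "0 0.06 0" --roll '[0,0,0,0,0]'

```text
time: 65.27
tcp_pos: [0.5894, -0.2926, 0.1234]
tool_rot: [[-0.016, -0.021, -1.0], [-0.015, -1.0, 0.021], [-1.0, 0.016, 0.015]]
ft_force: [0.4, 0.2, 0.0]
width: 0.0003
```

Emit:
drive_tool --fingers '[1,1,1,1,1]' --pt "0 0.02 0" --pt "0 0 0" --pt "0 0 0" --pt "0 0 0" --pt "0 0 0" --roll '[0,0,0,0,0]'

```text
time: 65.68
tcp_pos: [0.5868, -0.2997, 0.118]
tool_rot: [[-0.022, -0.025, -0.999], [-0.011, -1.0, 0.026], [-1.0, 0.012, 0.021]]
ft_force: [0.2, -0.4, 0.1]
width: -0.0002
```

```bash
python3 - <<'E'
from h import *
plan([.591,-.303,.10],step=.028)
E
```

```text
from [0.5868, -0.2997, 0.118] jaw -91.45 rows 1 roll/row 0.0
[[0.06, 0.01, -0.016]]
```

Emit:
drive_tool --fingers '[1,1,1,1,1]' --pt "0.025 0.006 -0.01" --pt "0.02 0.003 -0.004" --pt "0.015 0 0" --pt "0.01 0 0" --pt "0.01 0 0" --roll '[0,0,0,0,0]'

```text
time: 66.1
tcp_pos: [0.5919, -0.299, 0.0925]
tool_rot: [[-0.021, -0.021, -1.0], [-0.011, -1.0, 0.021], [-1.0, 0.012, 0.021]]
ft_force: [-2.5, -1.0, 8.6]
width: 0.0002
```

Emit:
drive_tool --fingers '[1,1,1,1,1]' --pt "0.008 0 0" --pt "0.008 0 0" --pt "0.008 0 0" --pt "0.008 0 0" --pt "0.008 0 0" --roll '[0,0,0,0,0]'

```text
time: 66.52
tcp_pos: [0.5919, -0.299, 0.0902]
tool_rot: [[-0.02, -0.019, -1.0], [-0.014, -1.0, 0.019], [-1.0, 0.014, 0.019]]
ft_force: [-4.7, 3.1, 17.4]
width: 0.0
```

Emit:
drive_tool --fingers '[1,1,1,1,1]' --pt "0.011 0 0" --pt "0.011 0 0" --pt "-0.03 0 0" --pt "-0.05 0 0" --pt "-0.06 0 0" --roll '[0,0,0,0,0]'

```text
time: 66.93
tcp_pos: [0.5904, -0.2967, 0.1314]
tool_rot: [[-0.023, -0.019, -1.0], [-0.013, -1.0, 0.019], [-1.0, 0.013, 0.023]]
ft_force: [-0.3, -0.4, -0.4]
width: -0.0
```

```bash
python3 - <<'E'
from h import *
plan([.431,-.300,.125],step=.03)
E
```

```text
from [0.5904, -0.2967, 0.1314] jaw -91.06 rows 6 roll/row 0.0
[[0.006, 0.003, 0.088]]
```

Emit:
drive_tool --fingers '[1,1,1,1,1]' --pt "-0.02 0.003 0.05" --pt "0 0.003 0.08" --pt "0 0.003 0.09" --pt "0 0.003 0.09" --pt "0 0.003 0.09" --roll '[0,0,0,0,0]'

```text
time: 67.35
tcp_pos: [0.4764, -0.3012, 0.1449]
tool_rot: [[-0.008, -0.014, -1.0], [-0.021, -1.0, 0.014], [-1.0, 0.021, 0.008]]
ft_force: [-0.7, -0.9, 0.7]
width: -0.0003
```

Emit:
drive_tool --fingers '[1,1,1,1,1]' --pt "0 0 0.06" --pt "0 0 0.02" --pt "0 0 0" --pt "0 0 0" --pt "0 0 0" --roll '[0,0,0,0,0]'

```text
time: 67.77
tcp_pos: [0.4475, -0.3, 0.1453]
tool_rot: [[-0.01, -0.017, -1.0], [-0.02, -1.0, 0.017], [-1.0, 0.02, 0.01]]
ft_force: [-0.6, 0.7, -0.5]
width: -0.0002
```

```bash
python3 - <<'E'
from h import *
plan([.431,-.300,.102],step=.028)
E
```

```text
from [0.4475, -0.3, 0.1453] jaw -90.96 rows 2 roll/row 0.0
[[0.072, -0.001, 0.027]]
```

Emit:
drive_tool --fingers '[1,1,1,1,1]' --pt "0.03 0 0.02" --pt "0.04 0 0.02" --pt "0.04 0 0.015" --pt "0.025 0 0.005" --pt "0.01 0 0" --roll '[0,0,0,0,0]'

```text
time: 68.18
tcp_pos: [0.4377, -0.3038, 0.102]
tool_rot: [[-0.001, -0.013, -1.0], [-0.026, -1.0, 0.013], [-1.0, 0.026, 0.001]]
ft_force: [-0.4, 1.4, 0.3]
width: 0.0
```

Emit:
drive_tool --fingers '[1,1,1,1,1]' --pt "0.01 0 0" --pt "0.008 0 0" --pt "0.008 0 0" --pt "0.008 0 0" --pt "0.008 0 0" --roll '[0,0,0,0,0]'

```text
time: 68.6
tcp_pos: [0.4397, -0.3046, 0.0901]
tool_rot: [[-0.002, -0.011, -1.0], [-0.027, -1.0, 0.011], [-1.0, 0.027, 0.002]]
ft_force: [-6.7, 5.1, 33.1]
width: 0.0002
```

Emit:
drive_tool --fingers '[1,1,1,1,1]' --pt "-0.03 0 0" --pt "-0.06 0 0" --pt "-0.06 -0.03 0" --pt "0 -0.08 0" --pt "0 -0.1 0" --roll '[0,0,0,0,0]'

```text
time: 69.02
tcp_pos: [0.4448, -0.2457, 0.1381]
tool_rot: [[0.005, -0.015, -1.0], [-0.033, -0.999, 0.015], [-0.999, 0.033, -0.005]]
ft_force: [0.0, 0.2, -0.4]
width: -0.0002
```

Emit:
drive_tool --fingers '[1,1,1,1,1]' --pt "0 -0.1 0" --pt "0 -0.1 0" --pt "0 -0.05 0" --pt "0 0 0" --pt "0 0 0" --roll '[0,0,0,0,0]'

```text
time: 69.43
tcp_pos: [0.4483, -0.1647, 0.1393]
tool_rot: [[0.012, -0.013, -1.0], [-0.035, -0.999, 0.013], [-0.999, 0.035, -0.012]]
ft_force: [0.8, 0.1, -0.8]
width: 0.0
```

```bash
python3 - <<'E'
from h import *
plan([.434,-.160,.102],step=.028)
E
```

```text
from [0.4483, -0.1647, 0.1393] jaw -90.76 rows 2 roll/row 0.0
[[0.062, -0.01, 0.025]]
```

Emit:
drive_tool --fingers '[1,1,1,1,1]' --pt "0.025 -0.01 0.022" --pt "0.035 -0.01 0.02" --pt "0.035 0 0.012" --pt "0.02 0 0.005" --pt "0.01 0 0" --roll '[0,0,0,0,0]'

```text
time: 69.85
tcp_pos: [0.4358, -0.1653, 0.1032]
tool_rot: [[0.021, -0.014, -1.0], [-0.041, -0.999, 0.013], [-0.999, 0.041, -0.022]]
ft_force: [0.2, -0.6, 0.3]
width: -0.0003
```

Emit:
drive_tool --fingers '[1,1,1,1,1]' --pt "0.01 0 0" --pt "0.008 0 0" --pt "0.008 0 0" --pt "0.008 0 0" --pt "0.008 0 0" --roll '[0,0,0,0,0]'

```text
time: 70.27
tcp_pos: [0.4374, -0.168, 0.0908]
tool_rot: [[0.022, -0.017, -1.0], [-0.042, -0.999, 0.016], [-0.999, 0.041, -0.022]]
ft_force: [-2.8, 3.2, 8.3]
width: -0.0002
```

Emit:
drive_tool --fingers '[1,1,1,1,1]' --pt "0.008 0 0" --pt "0.008 0 0" --pt "0.009 0 0" --pt "0.009 0 0" --pt "0.009 0 0" --roll '[0,0,0,0,0]'

```text
time: 70.68
tcp_pos: [0.4374, -0.1679, 0.0899]
tool_rot: [[0.023, -0.016, -1.0], [-0.043, -0.999, 0.015], [-0.999, 0.043, -0.023]]
ft_force: [-9.6, 5.6, 38.8]
width: -0.0003
```

Emit:
drive_tool --fingers '[1,1,1,1,1]' --pt "-0.03 0 0" --pt "-0.08 0 0" --pt "-0.12 0 0" --pt "-0.12 0 0" --pt "-0.12 0 0" --roll '[0,0,0,0,0]'

```text
time: 71.1
tcp_pos: [0.4307, -0.1598, 0.2317]
tool_rot: [[0.013, -0.015, -1.0], [-0.038, -0.999, 0.014], [-0.999, 0.038, -0.014]]
ft_force: [0.7, -0.5, -0.1]
width: -0.0001
```

Emit:
drive_tool --fingers '[-1,-1,-1,-1,-1]' --pt "-0.1 0 -0.05" --pt "-0.05 0 -0.05" --pt "0 0 0" --pt "0 0 0" --pt "0 0 0" --roll '[0,0,0,0,0]'

```text
time: 71.52
tcp_pos: [0.4642, -0.1599, 0.2884]
tool_rot: [[0.028, -0.015, -0.999], [-0.046, -0.999, 0.013], [-0.999, 0.045, -0.029]]
ft_force: [0.3, -1.0, -1.2]
width: 0.0603
```

```bash
python3 - <<'E'
from h import *
im,c,s=shot('wrist','w15.png')
im2,c2,_=shot('scene','s3.png')
b=cv2.imread('pics/j_w14.png')
cr=lambda a:cv2.resize(a[150:270,170:310],(400,343),interpolation=2)
cv2.imwrite('pics/fin.png',np.vstack([np.hstack([cr(im2),b[:,400:750][:300,:350] if 0 else cv2.resize(b[:,400:],(400,343))]),np.hstack([cv2.resize(im,(340,255)),cv2.resize(im2[130:450,150:560],(327,255)),np.zeros((255,133,3),np.uint8)])]))
for nm,q in(('pp',(92,82)),('pm',(92,-82)),('mp',(-92,82)),('mm',(-92,-82))):
    print(nm,[proj(c2,[.5126+q[0]*1e-3*1.02+q[1]*2.1e-5,-.2317-q[0]*2.1e-5+q[1]*1.02e-3,z]).round(1).tolist()[0] for z in(.076,.081)])
h=cv2.cvtColor(im,cv2.COLOR_BGR2HSV)
g=((h[...,1]<70)&(h[...,2]>60)).astype(np.uint8);g[:60]=0;g[340:]=0
g=cv2.morphologyEx(g,cv2.MORPH_OPEN,np.ones((25,25)));print(s['tcp_pos'],cv2.boundingRect(g),rect(g,c,.076))
E
```

```text
pp [[242.0, 232.8], [241.8, 231.2]]
pm [[188.3, 206.7], [188.0, 205.2]]
mp [[290.5, 189.2], [290.4, 187.6]]
mm [[238.0, 167.2], [237.9, 165.6]]
[ 0.46416433 -0.15990464  0.28838928] (296, 60, 194, 205) [ 509.5 -231.3  180.1  167.3   -1.1]
```

View pics/fin.png

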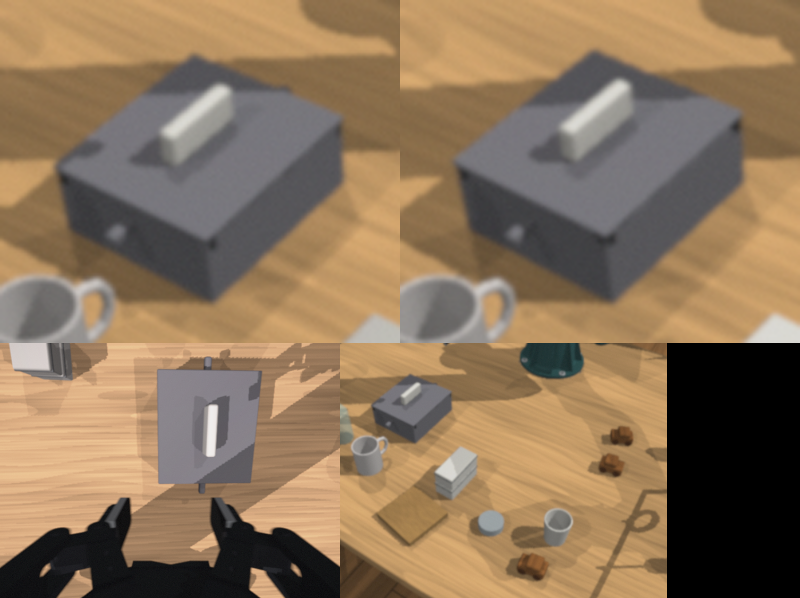

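Emit:
drive_tool --fingers '[-1,-1,-1,-1,-1]' --pt "0 0 0" --pt "0 0 0" --pt "0 0 0" --pt "0 0 0" --pt "0 0 0" --roll '[0,0,0,0,0]'

```text
time: 72.03
tcp_pos: [0.4586, -0.1583, 0.2818]
tool_rot: [[0.015, -0.015, -1.0], [-0.04, -0.999, 0.015], [-0.999, 0.039, -0.015]]
ft_force: [0.3, -0.3, -0.4]
width: 0.0856
```

```bash
python3 -c "
from workcell import sign_off
print(sign_off())"
```

```text
the job is handed in; nothing more can be done
None
```

The lunch box is packed and sealed, and I handed the job in at about 72 s. One press went over 40 N at the fingertips.

**What I did:**
- I lifted the upper tub off and laid the case flat in the box, pushed against one long wall.
- I put the upper tub back on the bottom tub.
- I stood the leftmost of the four cars upright in the box. There was no top tub and no snack pot at the start.
- The lid was knocked about 4 cm aside during the run. I found it again, laid it on the box and pressed the four corners one after another.

**Last checks:**
- **Tubs:** after the upper tub was put back, it lay about 1 mm and 0.4° off the bottom tub.
- **Lid:** with the four corners pressed, the tool heights were 89.9 to 90.2 mm, as expected for a lid pressed home. The final picture shows the lid lower and flat all round.
- **Bystanders:** the mug, tin and beaker show undisturbed in the final picture. The bottle was mostly out of frame, and I never touched it.

**What went wrong or stays unsure:**
- The first corner press peaked at about 50 N, on the fingertips. The rules put a 40 N limit on the arm and the gripper's body, and I cannot tell whether that counts against it.
- While I was first lowering the case, a finger probably touched the box rim at about 11 N. I shifted the case and put it in again.
- I did not press the far right corner a second time. It had gone home under at least 17 N.

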